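Load the culture shaker, dial in speed 5 and start it

ROBOT

A 6-joint arm with a two-finger parallel gripper is mounted at the origin on the work surface. World frame = base frame: x ahead of the robot, y to its left, z up, the work surface at z = 0. Lengths are in mm, angles in rad, forces in N, time in s.
With the tool pointing down it reaches from about 350 to 875 mm from the base axis. Payload 4.2 kg.
Tool frame: the origin (TCP) lies at the very end of the fingers, on their centre line; the grasp point (between the pads) lies 19 mm behind it (arm.grasp_offset is the distance from the TCP to the grasp point, in mm); z points along the fingers, y is the direction in which the jaws open and shut (so a half turn about z gives the same grasp; the last joint's range is limited). The gripper opens to 85 mm and grips with 20 to 120 N. Pads are 22 mm wide; open, the fingers measure 114 mm over their backs; the gripper's body (76 mm by 85 mm) begins 54 mm behind the grasp point. The pads swing forward as they close: fully open they stand 13 mm farther back than shut.
Start: joints at [1.363, 0.385, 0.008, 0, -1.194, -0.259], TCP at [281.236, 558.127, 231.312] pointing down, gripper open.
Joint ranges: [-3.14, 3.14], [-1.21, 2.06], [-1.07, 1.41], [-3.16, 2.05], [-2.99, -0.16], [-3.1, 3.1]. Speed limits (rad/s): [2.79, 2.79, 3.14, 3.14, 3.14, 3.14].

INTERFACE

Orientations are given as a unit quaternion [x, y, z, w].
In Python, from bench import arm gives the robot as it stands.
- The arm moves only by the tool arm_command, never from a script. Its argument "commands" is one flat list of numbers, 4 for each row, row after row: the shift along the tool's x, y, z in m, then the turn about the tool's z in degrees. In form: [tx, ty, tz, roll, tx, ty, tz, roll, ...]. A call has exactly 5 rows; each row shifts and turns the pose as measured when the row begins, along the tool's axes as they then stand; what a row does not reach is not made up. A row lasts 1/10 s, in which the tool goes at most 50 mm and 8.59 degrees, less where a joint would pass 70% of its speed; a pose out of reach is approached as far as the arm can. A call with a gripper value outside its range is refused whole. "jaw" is the opening, from 0 (shut) to 1 (fully open), set as the call begins (left out, the last holds). The fingers move at their own pace and stop on an object; the grip force is fixed at half the most. Time passes only in rows, so rows that do not move let the fingers close, or fill a call up. It gives the time, the measured TCP pose, the force and the opening at its end, in the units of the state.
- arm.read_state(): the state, without advancing time (a new reading comes with each control period).
- arm.get_image(name): name is "scene" or "top" or "wrist"; returns the picture (480x640x3 uint8, red, green, blue); there is no depth.
- arm.camera_info(name): a dict with "camera_matrix" (3x3 intrinsics, pixels), "k1" (the pictures are not rectified: a ray, as slopes to the right and down, at radius r is drawn at 1 + k1 r^2 times it, then the intrinsics apply), "world_from_camera" (4x4, takes a point from camera to world coordinates). Camera axes: x right, y down, z forward; pixel columns grow to the right and rows downward; lengths in mm; the calibration is good to about 2 mm. A picture is of the moment at which its call begins: read the wrist's pose just before it. camera_info takes no time and is no camera call; for the wrist camera it gives the pose at the moment of the call.
- arm.job_done(): hands the job in, once; it reports no verdict.
Trained networks look in the newest picture that a camera, given by its name, has taken for a name from the list of things; names that differ only in an ending like _2 or _b are one class to them, and where a whole thing is asked for, a point or a joint stands for the part that bears it (a point fixed in the world has none). Each returns a list of dicts, best first, with "confidence" (0 to 1); they miss things now and then, are a little off and sometimes report something else, mostly with a low value. They report only what shows in the picture. A call takes as long as a camera call. They do not tell look-alikes from the thing itself.
- arm.regions_of(camera, target): "mask" (480x640 bool, what is visible of it).
- arm.place_of(camera, target): "centre" ([x, y, z] in mm, in the coordinates of the camera as it stood for that picture, good to about 4 mm: a listed point, or the origin of a listed thing).
The state is a dict: "clock": time; "joints": joint angles; "joint_vel": joint speeds; "joint_efforts": joint torques, N m; "position": TCP position; "ee_rot": TCP orientation; "contact_force": force on the tool from outside, world axes, zero at the start; "wrist_torque": the same for the moment, N m; "gripper_width": finger opening in mm.
Only numpy, scipy, OpenCV 4.12 (cv2) and the standard library are available. Lean on these libraries where they do the work, as an engineer would, in place of code of your own. Each camera call takes 0.05 s, during which the arm holds its last target.

TASK

First lay the red-capped flask flat in the marked place in the middle of the shaker's platform, lengthwise like the yellow outline and without dropping it. Then roll the knurled thumbwheel on the sloping console by its edge until the digit 5 stands centred in the window beside it, and finally press the green start button fully in and let it go. Leave the blue-capped flask, the stack of dishes and the jar where they are.

Things in the scene. Friction and masses are not known exactly. Their poses are not given: they have to be found in the camera images.
- shaker: fixed shaker, cream, 280 (x) by 240 (y) by 194 mm (z); origin at the centre of its underside, x from console to back, y left, z up. The black console, 220 mm wide, slopes from x -140, z 30 to x -20, z 130 mm (40 degrees from level): outward normal (-0.643, 0, 0.766), up the slope (0.766, 0, 0.643). The console faces roughly the robot's right (-y). The platform juts over it, so lean the tool
- platform (a point): centre of the platform's black rubber top, 190 mm above the desk, 180 (x) by 240 mm (y), so its front edge is at the shaker's x = -60 mm; a rim 4 mm high runs round the edge. Axes as the shaker's. A yellow outline, 74 mm (x) by 130 mm (y), marks the flask's place, long way along the shaker's y
- wheel_centre (a point): middle of the grey knurled thumbwheel, on its axis (the shaker's y), 27 mm below the panel's face; this point does not turn. The wheel is 16 mm wide, 40 mm in radius over 32 small ridges: its edge stands 13 mm proud of the panel, about 90 degrees exposed. A shut fingertip pressed on it with 5 to 10 N and drawn smoothly along, under 60 mm/s, rolls it with little slip; jerks slip
- window (a point): centre of the digit window in the panel, black frame with a red mark on either side, 29 mm to the right (-y) of the wheel; the digit that faces out there counts. A 13 mm high black digit on white, upright for someone standing before the console
- speed (a joint): turn of the thumbwheel in rad: digit k stands centred in the window at k times 0.628, so 0 shows 0, 3.14 shows 5, 5.65 shows 9. It grows when the exposed edge is moved down the slope. Stops at -0.15 and 5.8; no clicks; friction 0.04 N m holds it where it is left
- start_top (a point): centre of the face of the green round start button, 28 mm across, on the panel 110 mm to the right (-y) of the wheel; it is pressed into the panel along the panel's inward normal
- start (a joint): travel of the start button in m: 0 out, 0.006 fully in, which takes 5 N; it springs back
- flask_red: flat closed empty culture flask of pale plastic with a red cap, 60 g: body 70 (x) by 48 (y) by 26 mm (z), neck and red cap 23 mm across reaching to x = +60 mm on the +x side, cap axis 13 mm up; origin at the centre of the body's underside. Lies on the desk
- flask_blue: the same flask with a blue cap, to be left alone; it lies near the other, either may be the nearer
- dishes: stack of three closed dishes, one rigid piece 61 mm across and 45 mm high, origin at the centre of its underside, to be left alone
- jar: small jar with orange cap, 44 mm across, 70 mm high, origin at the centre of its underside, to be left alone
There are look-alikes about, which are no part of the job. What is shaped like the flask_red but brown is not meant.

How it is judged (in metres and radians):
On the way, in this order (a step that is already met when the one before it is completed fails the run):
1. the red-capped flask lies in its place on the platform, let go (horizontal distance between flask_red and platform below 0.025 m and z of flask_red in the frame of platform between -0.004 and 0.004 m and angle between flask_red's own z axis and vertical below 0.1 rad and angle between the x axis of flask_red and the y axis of shaker, either way round below 0.3 rad and contact force between the fingers and flask_red below 0.1 N), for 0.2 s.
2. the digit 5 stands centred in the window (value of joint speed between 2.99 and 3.29 rad), for 0.3 s.
3. the start button is pressed in with the digit at 5 (all of step 2 and value of joint start above 0.0045 m), for 0.05 s.
At the end, for the whole second after the job is handed in: the red-capped flask lies flat and at rest on the platform, its origin within 25 mm of the platform's centre and its length within 0.3 rad of the shaker's y, cap either way; the wheel stands within 0.15 rad of digit 5; the start button has been pressed at least 4.5 mm after that and is out again (all of step 2 and horizontal distance between flask_red and platform below 0.025 m and z of flask_red in the frame of platform between -0.004 and 0.004 m and angle between flask_red's own z axis and vertical below 0.1 rad and angle between the x axis of flask_red and the y axis of shaker, either way round below 0.3 rad and linear speed of flask_red below 0.02 m/s and value of joint start below 0.0015 m); the robot touches nothing.
It fails at once if the blue-capped flask is moved over 20 mm (distance of flask_blue from where it was at the start of the episode above 0.02 m).
It fails at once if the stack of dishes is moved over 20 mm (distance of dishes from where it was at the start of the episode above 0.02 m).
It fails at once if the jar is moved over 20 mm (distance of jar from where it was at the start of the episode above 0.02 m).
It fails at once if the red-capped flask is dropped or thrown (faster than 0.5 m/s with no finger on it) (linear speed of flask_red above 0.5 m/s and contact force between the fingers and flask_red below 0.05 N).
It also fails if it takes over 58 s, if anything falls off the work surface, if the arm or the gripper's body presses on something with over 40 N, if the wrist force passes 120 N, or if a joint passes its speed limit or range.

## Working session

There is one attempt and no reset: what is moved stays moved. The work goes in short steps, Python scripts to look and compute and a tool call to move; the robot and the scene stay as the last step left them, time stands still between calls to the robot, and variables do not carry over. Pictures are saved under pics/ and viewed, and the job is handed in when it is done.

Besides the shell and the picture viewer there is one more tool, called after "Emit:" in YAML: its name, and indented under it one key for each argument. arm_command: Moves the arm, as the interface text tells. Its arguments: {"type":"object","properties":{"commands":{"type":"array"},"jaw":{"type":"number"}},"required":["commands"]}

```bash
ls; mkdir -p pics
cat > h.py <<'E'
import numpy as np, cv2
from bench import arm
from scipy.spatial.transform import Rotation as R
def snap(n,f):
    ci=arm.camera_info(n); im=arm.get_image(n)
    cv2.imwrite('pics/'+f,cv2.cvtColor(np.asarray(im),cv2.COLOR_RGB2BGR)); np.save('pics/'+f+'.npy',np.array(ci['world_from_camera']));return im,ci
def w(ci,c):
    T=np.array(ci['world_from_camera']); return T[:3,:3]@np.array(c)+T[:3,3]
def ray(ci,u,v):
    K=np.array(ci['camera_matrix']); d=np.array([(u-K[0,2])/K[0,0],(v-K[1,2])/K[1,1]]); s=d.copy()
    for _ in range(20): s=d/(1+ci['k1']*(s@s))
    T=np.array(ci['world_from_camera']); return T[:3,3],T[:3,:3]@np.array([s[0],s[1],1])
def onz(ci,u,v,z):
    o,d=ray(ci,u,v); return o+d*(z-o[2])/d[2]
def proj(ci,p):
    T=np.array(ci['world_from_camera']); c=T[:3,:3].T@(np.array(p)-T[:3,3]); s=c[:2]/c[2]; s=s*(1+ci['k1']*(s@s)); K=np.array(ci['camera_matrix']); return [K[0,0]*s[0]+K[0,2],K[1,1]*s[1]+K[1,2]]
E
python3 - <<'E'
from h import *
np.set_printoptions(precision=1,suppress=True)
for n in ['scene','top']:
    im,ci=snap(n,n+'0.png'); print(n,ci['camera_matrix'],ci['k1'],ci['world_from_camera'])
    for t in ['shaker','platform','wheel_centre','window','start_top','flask_red','flask_blue','dishes','jar']:
        for r in arm.place_of(n,t)[:3]:
            p=w(ci,r['centre']); print(t,round(r['confidence'],2),p,np.array(proj(ci,p)))
print(arm.read_state())
E
```

```text
pics
scene [[496.6   0.  309.2]
 [  0.  496.6 243.7]
 [  0.    0.    1. ]] -0.0028649739879927595 [[   0.4    0.8   -0.5 1172.9]
 [   0.9   -0.3    0.2 -232.8]
 [  -0.    -0.5   -0.9 1193. ]
 [   0.     0.     0.     1. ]]
shaker 0.73 [561.9  -4.3   1.8] [308.  263.4]
platform 0.57 [549.8  26.6 198.9] [317.8 216. ]
wheel_centre 0.6 [532.1 -74.   62.4] [279.1 251.4]
window 0.75 [559.8 -88.2  81.6] [277.1 258.1]
start_top 0.6 [647.2 -73.8  95.1] [293.9 282.4]
start_top 0.5 [ 630.8 -383.2    7.6] [177.3 332.3]
flask_red 0.7 [750.3 316.9   1.3] [445.6 283.1]
flask_red 0.68 [601.9 317.7   3.7] [420.1 238.4]
flask_blue 0.63 [429.7 318.2   1.6] [393.1 192.8]
dishes 0.64 [ 446.6 -372.    -3.1] [166.5 272.4]
jar 0.59 [ 629.3 -386.1    4.8] [176.3 332.6]
top [[441.4   0.  324.5]
 [  0.  441.4 243.7]
 [  0.    0.    1. ]] 0.013549924272704333 [[  -0.    -1.     0.2  393.8]
 [  -1.     0.     0.   -46. ]
 [  -0.    -0.2   -1.  1114.1]
 [   0.     0.     0.     1. ]]
platform 0.97 [550.1  32.3 188. ] [292.4 245.9]
platform 0.24 [ 630.8 -382.2   -0.9] [460.  226.4]
wheel_centre 0.68 [530.1 -75.5  63.3] [341.6 262.6]
wheel_centre 0.47 [428.3 314.4   0.9] [185.4 306.9]
window 0.89 [563.8 -86.6  76.2] [346.2 247.8]
window 0.44 [602.7 321.3   0.5] [186.3 238.4]
start_top 0.48 [645.2 -78.5  97.1] [342.7 212.5]
flask_red 0.83 [603.3 320.2   1.3] [186.7 238.2]
flask_red 0.78 [749.4 313.9   0.3] [191.9 183.6]
flask_blue 0.75 [429.8 318.8  -0.7] [183.9 306.4]
jar 0.73 [ 633.8 -383.5   -0.5] [460.4 225.2]
{'clock': 1.0, 'joints': array([ 1.4,  0.4,  0. , -0. , -1.2, -0.3]), 'joint_vel': array([ 0.,  0.,  0., -0., -0.,  0.]), 'joint_efforts': array([ -0. , -39.2,  18.9,   4.2,  -0. ,   0. ]), 'position': array([281.2, 558.1, 231.3]), 'ee_rot': array([ 1. , -0.2, -0. , -0. ]), 'contact_force': array([ 0.4, -0.3,  0.1]), 'wrist_torque': array([-0., -0.,  0.]), 'gripper_width': 85.76332104535962}
```

View pics/scene0.png

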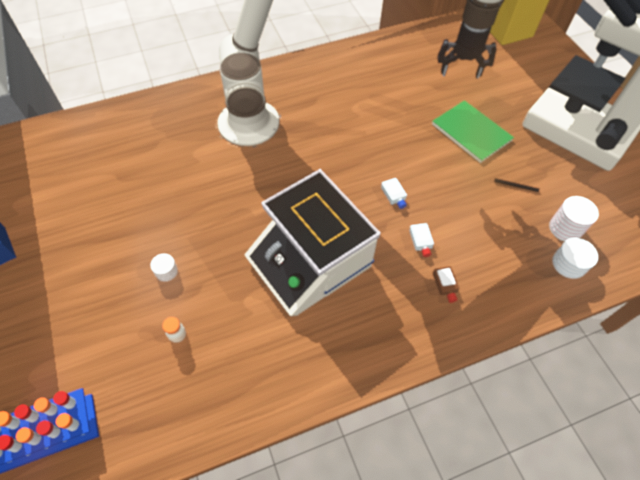

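View pics/top0.png

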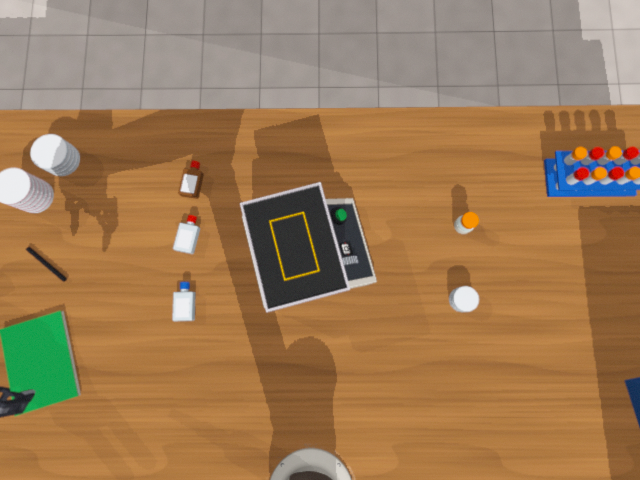

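Run:
```python
import cv2
a=cv2.imread('pics/scene0.png')[150:330,360:500]; b=cv2.imread('pics/top0.png')[150:350,130:250]
cv2.imwrite('pics/crop0.png',cv2.hconcat([cv2.resize(a,(400,514)),cv2.resize(b,(308,514))]))
```

```text
(no output)
```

View pics/crop0.png

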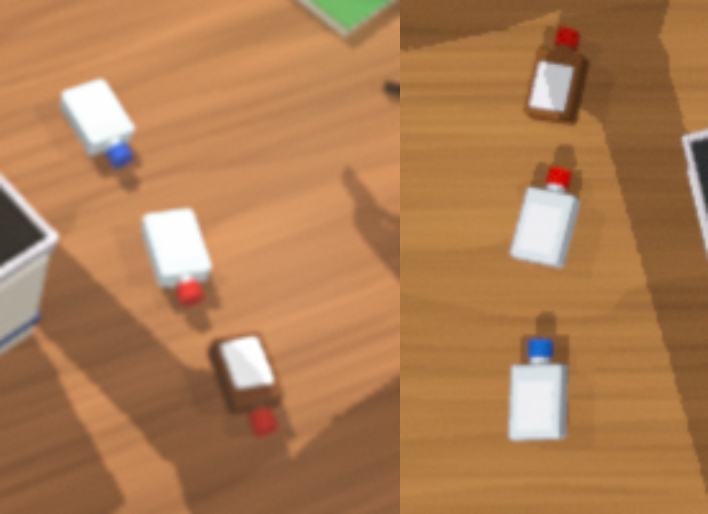

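The candidates in the scene picture are white with a blue cap (395,191), white with a red cap (422,237) and brown with a red cap (446,282). The white, red-capped one at (422,237), or (187,237) in top, fits the description. The crop confirms it, and it is the middle of the three.

Run:
```python
import cv2
a=cv2.imread('pics/scene0.png')[160:320,235:390]; b=cv2.imread('pics/top0.png')[170:320,230:390]
cv2.imwrite('pics/crop1.png',cv2.resize(a,None,fx=3.8,fy=3.75,interpolation=cv2.INTER_CUBIC));cv2.imwrite('pics/crop2.png',cv2.resize(b,None,fx=4,fy=4,interpolation=cv2.INTER_CUBIC))
```

```text
(no output)
```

View pics/crop1.png

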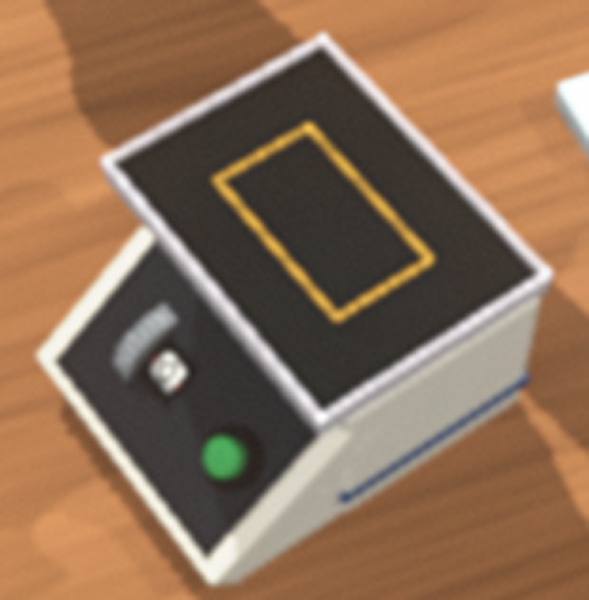

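View pics/crop2.png

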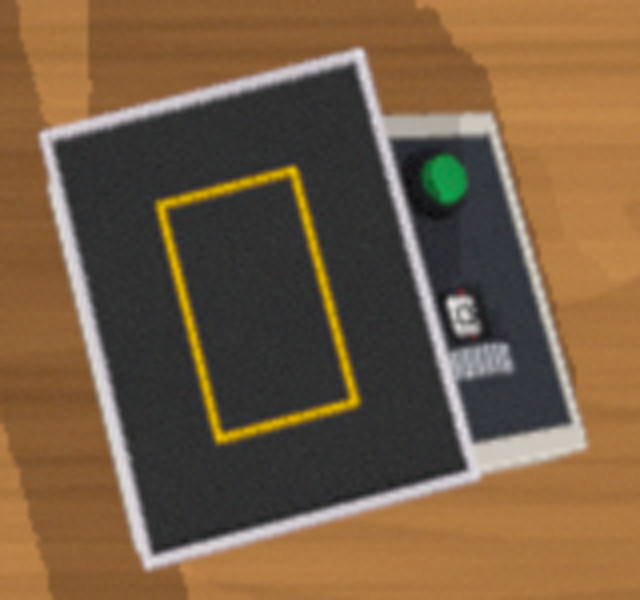

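Run:
```python
from h import *
from scipy.optimize import least_squares
np.set_printoptions(precision=2,suppress=True)
S=arm.camera_info('scene');T=arm.camera_info('top')
fs=lambda p:(235+p[0]/3.8-.37,160+p[1]/3.75-.37); ft=lambda p:(230+p[0]/4-.37,170+p[1]/4-.37)
rim=[(-90,-120),(-90,120),(90,120),(90,-120)]
P=[(a,b,194) for a,b in rim]+[(a*37/90,b*65/120,190) for a,b in rim]
s=[(322,422),(104,160),(323,37),(548,272),(337,319),(215,180),(310,127),(432,260)]
t=[(362,50),(477,475),(148,567),(42,133),(294,169),(356,404),(219,441),(160,202)]
def W(q,p): 
    a=q[2];c,d=np.cos(a),np.sin(a); x=p[0]+30; return [q[0]+c*x-d*p[1],q[1]+d*x+c*p[1],p[2]]
def f(q): return np.concatenate([np.array(proj(S,W(q,p)))-fs(m) for p,m in zip(P,s)]+[np.array(proj(T,W(q,p)))-ft(m) for p,m in zip(P,t)])
r=least_squares(f,[560,0,1.4]); q=r.x; print(q,r.cost); print(r.fun.reshape(-1,2))
print('platform',W(q,(0,0,190)))
def tri(a,b):
    o1,d1=ray(S,*a);o2,d2=ray(T,*b); k=np.linalg.lstsq(np.c_[d1,-d2],o2-o1,rcond=None)[0]; return (o1+k[0]*d1+o2+k[1]*d2)/2,np.linalg.norm(o1+k[0]*d1-o2-k[1]*d2)
def loc(p):
    c,d=np.cos(q[2]),np.sin(q[2]); v=p-np.array([q[0],q[1],0]); x,y,z=c*v[0]+d*v[1],-d*v[0]+c*v[1],v[2]
    n=np.array([-.643,0,.766]);u=np.array([.766,0,.643]); L=np.array([x,y,z]);D=L-[-140,0,30]
    return L,'slope',D@u,'n',D@n
for nm,a,b in [('start',(223,456),(445,180)),('window',(168,372),(464,315))]:
    p,e=tri(fs(a),ft(b)); print(nm,p,e,loc(p))
# net
for nm,c in [('wheel',(531,-74.7,63)),('window',(561.8,-87.4,79)),('start',(646,-76,96))]: print(nm,loc(np.array(c)))
# flask red: masks
im=arm.get_image('top')
for cam,ci in (('top',T),('scene',S)):
  arm.get_image(cam)
  for rr in arm.regions_of(cam,'flask_red')[:3]:
    m=rr['mask'];ys,xs=np.nonzero(m); print(cam,rr['confidence'],xs.mean(),ys.mean(),xs.min(),xs.max(),ys.min(),ys.max(),m.sum())
```

```text
[559.1    0.51   1.83] 4.301481666602754
[[-0.68 -0.  ]
 [-1.07  0.14]
 [-0.13 -0.5 ]
 [ 0.75  0.52]
 [-0.43 -0.26]
 [ 0.11  0.16]
 [-0.67  0.06]
 [-0.69 -0.09]
 [-0.15 -0.59]
 [ 0.8   0.33]
 [-1.05  0.06]
 [-0.9  -0.29]
 [-0.33  0.15]
 [-0.34 -0.55]
 [-0.19 -0.66]
 [-0.18  0.67]]
platform [np.float64(551.4195354614836), np.float64(29.51292525685174), 190]
start [641.55 -73.86  91.12] 0.7892662660282945 (array([-93.  , -60.67,  91.12]), 'slope', np.float64(75.3044348542712), 'n', np.float64(16.596060362437733))
window [562.11 -84.7   79.24] 0.7644953626537215 (array([-83.15,  18.9 ,  79.24]), 'slope', np.float64(75.21129652109394), 'n', np.float64(1.1610480522600608))
wheel (array([-65.51,  46.41,  63.  ]), 'slope', np.float64(78.27468468024679), 'n', np.float64(-22.61600163106879))
window (array([-85.68,  19.89,  79.  ]), 'slope', np.float64(73.11975978339352), 'n', np.float64(2.6031846726866466))
start (array([-96.21, -64.42,  96.  ]), 'slope', np.float64(75.98360910688714), 'n', np.float64(22.396957368500736))
top 0.78 187.06426332288402 235.76175548589342 174 199 216 252 638
top 0.7 191.13447782546496 181.04577968526468 178 203 160 198 699
scene 0.92 446.2654723127036 282.16938110749186 433 458 266 302 614
scene 0.73 421.7748091603053 237.88358778625954 410 432 223 256 524
```

```bash
cat >> h.py <<'E'
q=np.array([559.1,0.5,1.83])
def loc2w(p):
    c,d=np.cos(q[2]),np.sin(q[2]); return np.array([q[0]+c*p[0]-d*p[1],q[1]+d*p[0]+c*p[1],p[2]])
def w2loc(p):
    c,d=np.cos(q[2]),np.sin(q[2]); v=np.array(p)-[q[0],q[1],0]; return np.array([c*v[0]+d*v[1],-d*v[0]+c*v[1],v[2]])
def tool():
    s=arm.read_state(); return np.array(s['position']),R.from_quat(s['ee_rot']).as_matrix(),s
def go(target,xdir=None):
    p,M,s=tool(); d=M.T@(np.array(target)-p)
    out='shift tool mm %s'%np.round(d,1)
    if xdir is not None:
        v=M.T@np.array([np.cos(xdir),np.sin(xdir),0]); a=np.degrees(np.arctan2(v[1],v[0])); out+=' roll %.1f'%a
    print(out,'t',round(s['clock'],2),'pos',np.round(p,1),'loc',np.round(w2loc(p),1),'F',np.round(s['contact_force'],1),'w',round(s['gripper_width'],1),'j',np.round(s['joints'],2))
E
python3 - <<'E'
from h import *
np.set_printoptions(precision=3,suppress=True)
p,M,s=tool(); print(M); go([602.5,319,120],-.258)
ci=arm.camera_info('wrist'); print('cam in tool',M.T@(np.array(ci['world_from_camera'])[:3,3]-p)); print(M.T@np.array(ci['world_from_camera'])[:3,:3],ci['camera_matrix'])
im,ci=snap('wrist','w0.png')
E
```

```text
[[ 0.893 -0.45   0.   ]
 [-0.45  -0.893 -0.   ]
 [ 0.     0.    -1.   ]]
shift tool mm [394.5  69.  111.3] roll -12.0 t 1.25 pos [281.2 558.1 231.3] loc [610.2 125.7 231.3] F [ 0.2 -0.2  0.4] w 85.5 j [ 1.36  0.38  0.01  0.   -1.19 -0.26]
cam in tool [  75.629   -0.201 -142.616]
[[ 0.    -0.955 -0.296]
 [ 1.     0.    -0.001]
 [ 0.001 -0.296  0.955]] [[403.199   0.    324.702]
 [  0.    403.199 240.771]
 [  0.      0.      1.   ]]
```

View pics/w0.png

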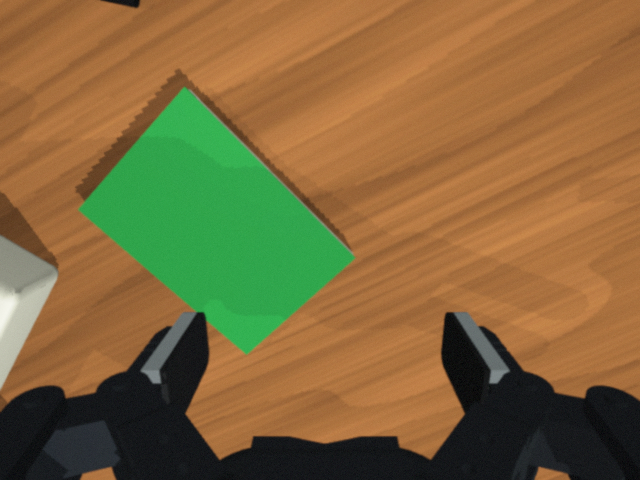

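Emit:
arm_command:
  commands: [0.044,0.008,0.01,0,0.044,0.008,0.012,0,0.044,0.008,0.012,0,0.044,0.008,0.012,0,0.044,0.008,0.012,0]
  jaw: 1

```text
clock: 1.8
position: [462.3, 426.2, 174.0]
ee_rot: [0.974, -0.225, 0.001, -0.004]
contact_force: [0.1, 1.4, -0.3]
gripper_width: 85.5
```

Emit:
arm_command:
  commands: [0.044,0.008,0.012,0,0.044,0.008,0.012,0,0.044,0.008,0.012,0,0.03,0.005,0.012,-6,0,0,0,-6]

```text
clock: 2.3
position: [603.7, 320.4, 121.5]
ee_rot: [0.993, -0.122, 0.001, -0.003]
contact_force: [-0.5, -0.8, -0.0]
gripper_width: 85.1
```

Run:
```python
from h import *
np.set_printoptions(precision=1,suppress=True)
im,ci=snap('wrist','w1.png')
go([602.5,319,120],-.258)
for r in arm.place_of('wrist','flask_red')[:3]: print(r['confidence'],w(ci,r['centre']))
```

```text
shift tool mm [-0.   2.5  2.4] roll 1.0 t 2.35 pos [603.1 321.4 122.4] loc [ 298.9 -124.8  122.4] F [ 0.9 -0.5 -0.1] w 85.4 j [ 0.7  0.6  0.  -0.  -1.   0.6]
0.71 [600.4 318.4  -3. ]
```

View pics/w1.png

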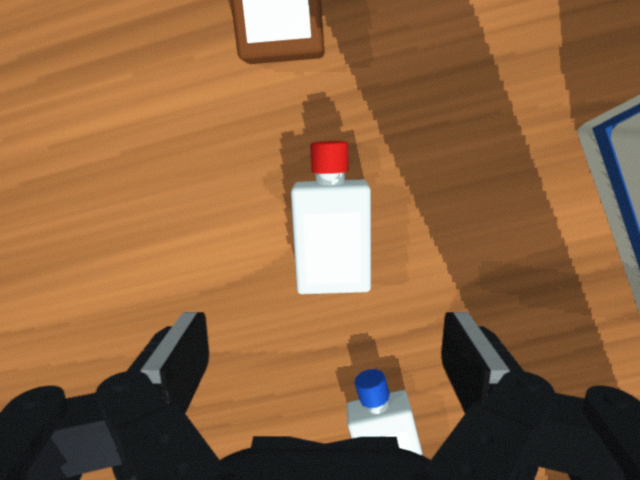

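The wrist picture shows the red-capped flask upright at columns 293-371, rows 182-293, cap at (330,157). It lines up with the jaws. The blue-capped flask is below it at (372,388) and the brown one is at the top.

Run:
```python
from h import *
np.set_printoptions(precision=1,suppress=True)
ci=arm.camera_info('wrist')
P=np.array([onz(ci,u,v,26) for u,v in [(293,184),(371,181),(370,291),(297,293)]]); print(P,P.mean(0))
f=(P[0]+P[1]-P[2]-P[3]); print(np.arctan2(f[1],f[0]),np.linalg.norm(f)/2,np.linalg.norm(P[0]-P[1]))
c=P.mean(0); go([c[0],c[1],4],np.arctan2(f[1],f[0]))
```

```text
[[643.3 333.1  26. ]
 [633.8 287.5  26. ]
 [564.2 303.1  26. ]
 [574.1 349.4  26. ]] [603.8 318.3  26. ]
-0.2261105466446313 71.14868230653146 46.57157521726567
shift tool mm [  2.1   4.8 119.3] roll -1.1 t 2.4 pos [602.5 322.6 123.3] loc [ 300.2 -124.5  123.3] F [-0.2  0.4  0.2] w 85.6 j [ 0.7  0.6  0.  -0.  -1.   0.6]
```

Emit:
arm_command:
  commands: [0.001,0.002,0.03,0,0,0.0015,0.03,0,0,0,0.03,0,0,0,0.02,0,0,0,0.006,0]

```text
clock: 2.9
position: [604.4, 325.5, 9.7]
ee_rot: [0.992, -0.126, 0.006, -0.008]
contact_force: [0.4, -0.3, 0.3]
gripper_width: 85.4
```

Run:
```python
from h import *
snap('wrist','w2.png')
for i in range(3): go([603.2,318.4,4],-.235)
```

```text
shift tool mm [0.6 7.3 5.5] roll -1.0 t 2.95 pos [604.4 325.5   9.6] loc [ 302.6 -127.1    9.6] F [ 1.  -0.5 -0.8] w 85.3 j [ 0.73  0.68 -0.08 -0.   -0.79  0.59]
shift tool mm [0.6 7.3 5.5] roll -1.0 t 2.95 pos [604.4 325.5   9.6] loc [ 302.6 -127.1    9.6] F [ 1.  -0.5 -0.8] w 85.3 j [ 0.73  0.68 -0.08 -0.   -0.79  0.59]
shift tool mm [0.6 7.3 5.5] roll -1.0 t 2.95 pos [604.4 325.5   9.6] loc [ 302.6 -127.1    9.6] F [ 1.  -0.5 -0.8] w 85.3 j [ 0.73  0.68 -0.08 -0.   -0.79  0.59]
```

View pics/w2.png

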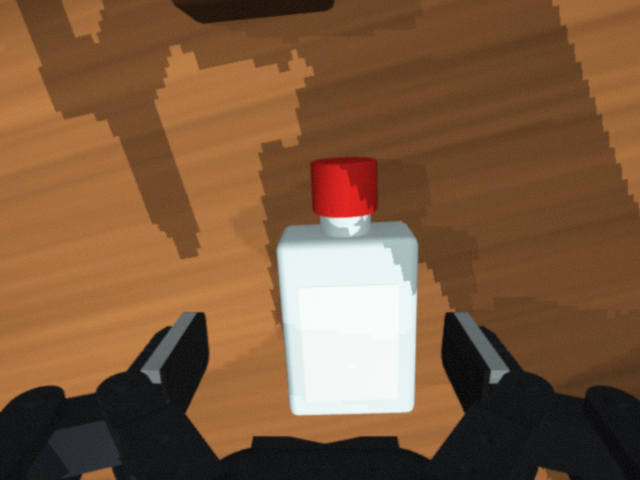

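Emit:
arm_command:
  commands: [0,0.004,0.001,-1,0,0.003,0.002,0,0,0,0.002,0,0,0,0,0,0,0,0,0]

```text
clock: 3.45
position: [604.5, 321.2, 9.9]
ee_rot: [0.993, -0.116, 0.009, -0.011]
contact_force: [0.6, -0.5, 0.5]
gripper_width: 85.6
```

Run:
```python
from h import *
go([603.2,318.4,4],-.235)
print(tool()[1].round(3))
```

```text
shift tool mm [-0.7  3.2  5.8] roll 0.1 t 3.45 pos [604.5 321.2   9.9] loc [ 298.3 -126.1    9.9] F [ 0.6 -0.5  0.5] w 85.6 j [ 0.72  0.68 -0.09 -0.   -0.77  0.62]
[[ 0.973 -0.231  0.021]
 [-0.231 -0.973  0.02 ]
 [ 0.016 -0.024 -1.   ]]
```

Emit:
arm_command:
  commands: [0,0.003,0.003,0,0,0,0.003,0,0,0,0.002,0,0,0,0,0,0,0,0,0]

```text
clock: 3.95
position: [604.4, 318.2, 1.7]
ee_rot: [0.993, -0.116, 0.01, -0.011]
contact_force: [-0.1, -0.7, 0.3]
gripper_width: 85.5
```

Run:
```python
from h import *
go([603.2,318.4,4],-.235)
```

```text
shift tool mm [-1.1  0.1 -2.3] roll 0.1 t 3.95 pos [604.4 318.2   1.7] loc [ 295.5 -125.2    1.7] F [-0.1 -0.7  0.3] w 85.5 j [ 0.72  0.69 -0.1  -0.   -0.75  0.62]
```

Position is good. I'll back up 1 mm and close.

Emit:
arm_command:
  commands: [0,0,-0.001,0,0,0,0,0,0,0,0,0,0,0,0,0,0,0,0,0]
  jaw: 0

```text
clock: 4.45
position: [604.9, 318.9, 3.8]
ee_rot: [0.993, -0.116, 0.01, -0.012]
contact_force: [-0.7, 0.2, -0.6]
gripper_width: 47.1
```

Emit:
arm_command:
  commands: [0,0,0,0,0,0,0,0,0,0,-0.01,0,0,0,-0.02,0,0,0,-0.03,0]

```text
clock: 4.95
position: [600.2, 315.0, 60.0]
ee_rot: [0.993, -0.117, 0.005, -0.007]
contact_force: [-0.1, 1.0, -1.0]
gripper_width: 47.1
```

Run:
```python
from h import *
snap('wrist','w3.png')
go([551.4,29.5,260],.259);print(tool()[1].round(3))
```

```text
shift tool mm [  18.8  287.2 -199.4] roll -28.1 t 5.0 pos [603.7 317.1  67.3] loc [ 294.6 -124.2   67.3] F [ 0.8 -0.3  4. ] w 47.0 j [ 0.72  0.61 -0.06  0.   -0.88  0.62]
[[ 0.973 -0.23   0.023]
 [-0.23  -0.973  0.019]
 [ 0.018 -0.024 -1.   ]]
```

View pics/w3.png

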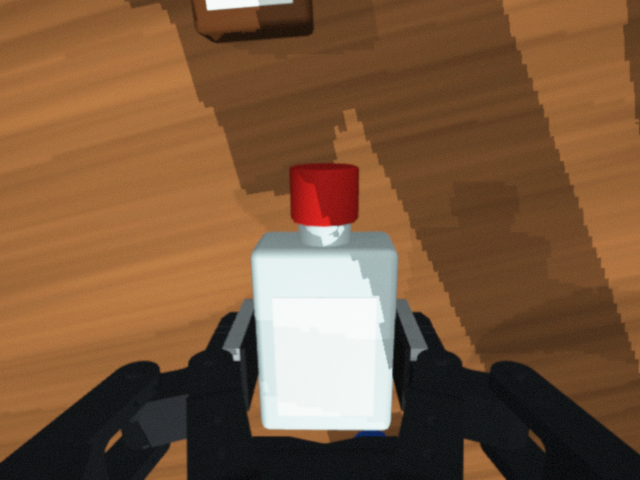

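Emit:
arm_command:
  commands: [0,0,-0.04,0,0,0,-0.045,0,0,0,-0.045,0,0,0.015,-0.035,0,0.002,0.03,-0.015,-4]

```text
clock: 5.5
position: [590.9, 270.3, 254.6]
ee_rot: [0.997, -0.079, 0.012, -0.011]
contact_force: [0.3, -0.1, -0.5]
gripper_width: 47.0
```

Run:
```python
from h import *
go([551.4,29.5,240],.259)
```

```text
shift tool mm [ -1.4 244.3   8.8] roll -23.9 t 5.5 pos [590.9 270.3 254.6] loc [252.7 -99.9 254.6] F [ 0.3 -0.1 -0.5] w 47.0 j [ 0.68  0.4   0.09 -0.   -1.23  0.74]
```

Emit:
arm_command:
  commands: [0,0.04,0,0,0,0.045,0.003,0,0,0.045,0.003,0,0,0.045,0.002,0,0,0.03,0,-6]

```text
clock: 6.0
position: [559.2, 63.1, 249.5]
ee_rot: [0.999, -0.022, 0.02, -0.015]
contact_force: [1.2, -0.0, -0.9]
gripper_width: 46.6
```

Emit:
arm_command:
  commands: [0,0.01,0,-6,0,0.01,0,-6,0,0,0,-5,0,0,0,0,0,0,0,0]

```text
clock: 6.5
position: [557.4, 36.7, 252.7]
ee_rot: [0.991, 0.128, 0.024, -0.012]
contact_force: [0.1, -0.2, -0.9]
gripper_width: 47.0
```

Run:
```python
from h import *
im,ci=snap('wrist','w4.png')
go([551.4,29.5,200],.259);print(tool()[1].round(3))
print([np.round(proj(ci,loc2w((a+30,b,190))),0) for a,b in [(-37,-65),(-37,65),(37,65),(37,-65)]])
arm.get_image('top')
```

```text
shift tool mm [-10.3   6.4  52.1] roll -0.1 t 6.55 pos [557.4  36.8 252.7] loc [ 35.5  -7.7 252.7] F [ 0.6 -0.9 -0.1] w 46.8 j [ 0.35  0.23 -0.15 -0.01 -1.13  1.48]
[[ 0.966  0.254  0.045]
 [ 0.253 -0.967  0.029]
 [ 0.051 -0.017 -0.999]]
[array([410., 161.]), array([399., 385.]), array([274., 385.]), array([265., 161.])]
```

View pics/w4.png

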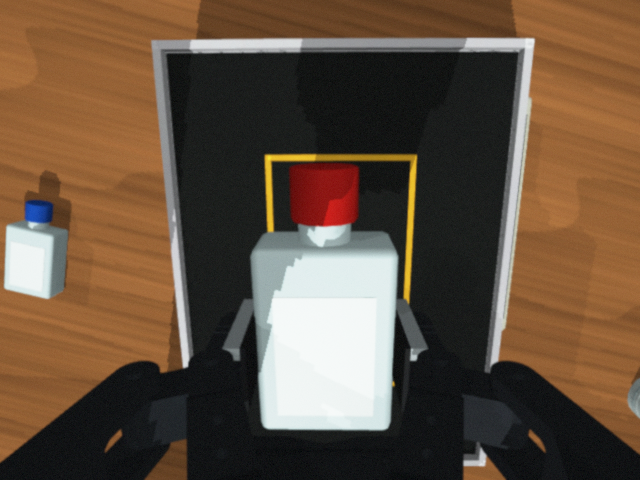

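Emit:
arm_command:
  commands: [-0.004,0.003,0.01,0,-0.003,0.002,0.01,0,-0.003,0.001,0.01,0,0,0,0.008,0,0,0,0,0]

```text
clock: 7.1
position: [549.3, 29.8, 209.2]
ee_rot: [0.991, 0.128, 0.023, -0.012]
contact_force: [-1.3, 0.3, -0.7]
gripper_width: 46.9
```

Run:
```python
from h import *
go([551.4,29.5,194],.259);print(tool()[1].round(3))
```

```text
shift tool mm [ 1.2  1.1 15.2] roll -0.1 t 7.1 pos [549.3  29.8 209.2] loc [ 30.8   2.  209.2] F [-1.3  0.3 -0.7] w 46.9 j [ 0.34  0.25 -0.24 -0.02 -1.03  1.49]
[[ 0.966  0.254  0.042]
 [ 0.253 -0.967  0.029]
 [ 0.048 -0.018 -0.999]]
```

Emit:
arm_command:
  commands: [0.001,0.001,0.005,0,0,0,0.004,0,0,0,0.003,0,0,0,0.002,0,0,0,0,0]

```text
clock: 7.6
position: [552.1, 29.7, 194.3]
ee_rot: [0.991, 0.128, 0.023, -0.012]
contact_force: [1.0, -0.3, 0.2]
gripper_width: 47.2
```

Run:
```python
from h import *
go([551.4,29.5,194],.259);print(tool()[1].round(3))
```

```text
shift tool mm [-0.8 -0.   0.2] roll -0.1 t 7.6 pos [552.1  29.7 194.3] loc [ 30.   -0.8 194.3] F [ 1.  -0.3  0.2] w 47.2 j [ 0.34  0.27 -0.25 -0.02 -1.    1.5 ]
[[ 0.966  0.254  0.043]
 [ 0.253 -0.967  0.029]
 [ 0.049 -0.017 -0.999]]
```

Emit:
arm_command:
  commands: [0,0,0.001,0,0,0,0.001,0,0,0,0,0,0,0,0,0,0,0,0,0]

```text
clock: 8.1
position: [552.7, 29.8, 194.3]
ee_rot: [0.991, 0.128, 0.024, -0.012]
contact_force: [-0.5, -0.9, 0.6]
gripper_width: 46.6
```

Emit:
arm_command:
  commands: [0,0,0.002,0,0,0,0.001,0,0,0,0,0,0,0,0,0,0,0,0,0]

```text
clock: 8.6
position: [553.1, 30.0, 194.3]
ee_rot: [0.991, 0.129, 0.025, -0.011]
contact_force: [-1.0, 0.4, 1.1]
gripper_width: 46.9
```

Emit:
arm_command:
  commands: [0,0,0.003,0,0,0,0.002,0,0,0,0,0,0,0,0,0,0,0,0,0]

```text
clock: 9.1
position: [554.2, 30.1, 193.4]
ee_rot: [0.991, 0.129, 0.027, -0.01]
contact_force: [-1.4, 0.1, 3.4]
gripper_width: 46.6
```

Run:
```python
from h import *
snap('scene','s5.png')
go([551.4,29.5,194],.259);print(tool()[1].round(3))
import cv2
a=cv2.imread('pics/s5.png')[120:330,225:425];cv2.imwrite('pics/s5c.png',cv2.resize(a,None,fx=2.8,fy=2.8,interpolation=cv2.INTER_CUBIC))
```

```text
shift tool mm [-2.8 -0.2 -0.7] roll 0.1 t 9.15 pos [554.1  30.1 193.5] loc [ 29.9  -2.8 193.5] F [-2.1  0.8  3.3] w 46.9 j [ 0.34  0.27 -0.26 -0.01 -0.99  1.5 ]
[[ 0.965  0.257  0.05 ]
 [ 0.256 -0.966  0.028]
 [ 0.055 -0.014 -0.998]]
```

View pics/s5c.png

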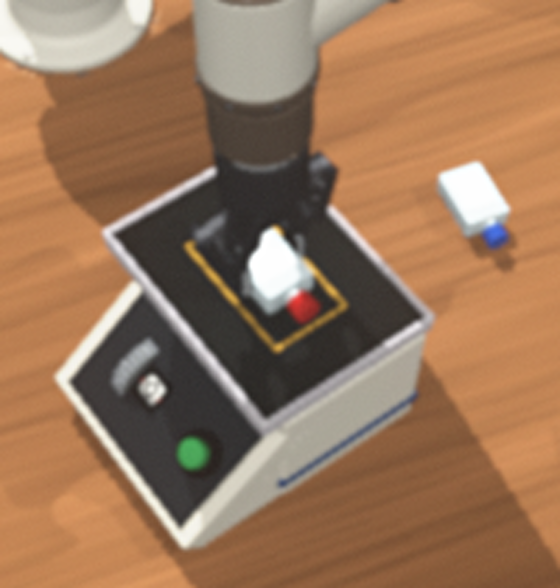

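Contact at 3.4 N, and the flask is inside the outline. Opening the jaws.

Emit:
arm_command:
  commands: [0,0,0,0,0,0,0,0,0,0,0,0,0,0,0,0,0,0,0,0]
  jaw: 1

```text
clock: 9.65
position: [553.9, 29.9, 191.7]
ee_rot: [0.991, 0.129, 0.026, -0.01]
contact_force: [0.1, -0.4, -0.2]
gripper_width: 85.5
```

Emit:
arm_command:
  commands: [0,0,-0.01,0,0,0,-0.02,0,0,0,-0.03,0,0,0,-0.03,0,0,0,-0.02,0]

```text
clock: 10.15
position: [546.9, 26.2, 304.3]
ee_rot: [0.991, 0.129, 0.022, -0.01]
contact_force: [0.1, -0.0, -0.2]
gripper_width: 85.6
```

Run:
```python
from h import *
snap('wrist','w6.png')
go([551.4,29.5,194],.259);print(tool()[1].round(3))
```

```text
shift tool mm [ -2.4  -1.1 114.2] roll 0.0 t 10.2 pos [548.5  26.1 308.1] loc [ 27.5   3.7 308.1] F [0.5 0.2 2. ] w 85.3 j [ 0.34  0.18 -0.08 -0.01 -1.25  1.49]
[[ 0.965  0.257  0.048]
 [ 0.256 -0.966  0.025]
 [ 0.053 -0.012 -0.999]]
```

View pics/w6.png

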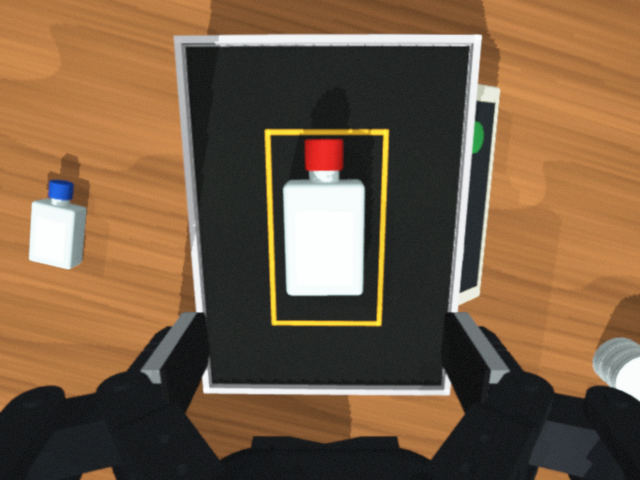

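The red-capped flask lies inside the outline: body at columns 285-363, rows 181-295, outline at columns 269-384, rows 130-325. It is parallel to it. Next is the console.

Run:
```python
from h import *
print(loc2w((-170,48,200))); go(loc2w((-170,48,230)),1.83-np.pi)
```

```text
[ 556.27632359 -176.12397021  200.        ]
shift tool mm [-48.4 198.4  73.3] roll 90.0 t 10.2 pos [548.5  26.1 308.1] loc [ 27.5   3.7 308.1] F [0.5 0.2 2. ] w 85.3 j [ 0.34  0.18 -0.08 -0.01 -1.25  1.49]
```

Emit:
arm_command:
  commands: [-0.01,0.04,0,0,-0.01,0.04,0,0,-0.01,0.04,0,0,-0.01,0.04,0.01,0,-0.008,0.038,0.02,0]
  jaw: 0

```text
clock: 10.7
position: [558.9, -178.9, 282.1]
ee_rot: [0.99, 0.135, 0.035, -0.008]
contact_force: [1.2, -0.0, -0.5]
gripper_width: 12.3
```

Emit:
arm_command:
  commands: [0,0,0.01,8.5,0,0,0.01,8.5,0,0,0.01,8.5,0,0,0.01,8.5,0,0,0,8.5]

```text
clock: 11.2
position: [559.6, -184.3, 238.8]
ee_rot: [0.97, -0.239, 0.027, -0.02]
contact_force: [-0.5, 0.1, 0.5]
gripper_width: 0.3
```

Emit:
arm_command:
  commands: [0,0,0,8.5,0,0,0,8.5,0,0,0,8.5,0,0,0,8.5,0,0,0,8.5]

```text
clock: 11.7
position: [559.5, -184.7, 240.2]
ee_rot: [0.815, -0.578, 0.019, -0.029]
contact_force: [0.6, 0.7, 0.0]
gripper_width: -0.1
```

Run:
```python
from h import *
np.set_printoptions(precision=1,suppress=True)
im,ci=snap('wrist','w7.png')
go(loc2w((-170,48,230)),1.83-np.pi);print(tool()[1].round(3))
for t in ['wheel_centre','window','start_top']:
  for r in arm.place_of('wrist',t)[:2]:
    p=w(ci,r['centre']); print(t,r['confidence'],w2loc(p),np.array(proj(ci,p)))
```

```text
shift tool mm [-9.2  1.  10.2] roll 4.3 t 11.75 pos [ 559.5 -184.7  240.3] loc [-179.2   47.1  240.3] F [-0.6 -0.4  0.7] w 0.1 j [-0.1  0.3 -0.1 -0.  -1.1  0.4]
[[ 0.3 -0.9  0.1]
 [-0.9 -0.3  0. ]
 [-0.  -0.1 -1. ]]
window 0.71 [-88.5  21.4  79.1] [299.5 318.3]
window 0.41 [-99.1 -64.3  99.7] [190.7 307.6]
start_top 0.77 [-99.6 -62.9  98.9] [192.8 306.7]
start_top 0.67 [-332.7  207.1    2.8] [550.1  34.9]
```

View pics/w7.png

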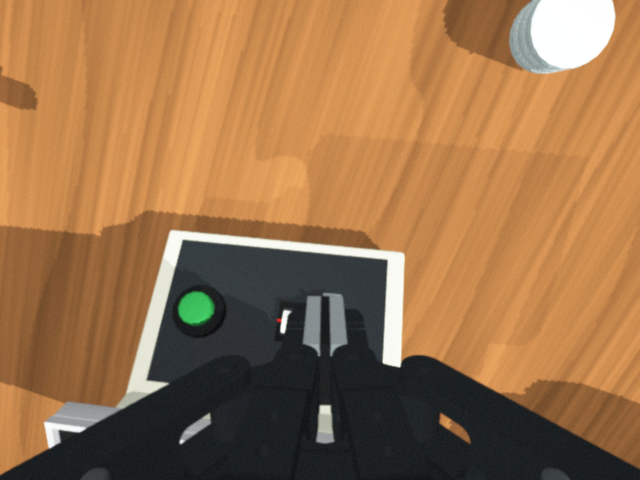

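Emit:
arm_command:
  commands: [0,0.03,0,4,0,0.03,0.01,0,0,0.01,0.01,0,0,0,0,0,0,0,0,0]

```text
clock: 12.4
position: [493.3, -206.0, 215.6]
ee_rot: [0.801, -0.598, 0.019, -0.029]
contact_force: [-0.2, -0.3, 0.2]
gripper_width: 0.2
```

Run:
```python
from h import *
np.set_printoptions(precision=3,suppress=True)
im,ci=snap('wrist','w8.png')
go(loc2w((-170,48,230)),1.83-np.pi);print(tool()[1])
for t in ['wheel_centre','window','start_top']:
  for r in arm.place_of('wrist',t)[:2]:
    p=w(ci,r['centre']); print(t,r['confidence'],w2loc(p),np.array(proj(ci,p)))
```

```text
shift tool mm [-10.7 -69.6  -9.5] roll 1.6 t 12.45 pos [ 493.4 -205.8  215.6] loc [-182.6  116.4  215.6] F [ 0.9 -0.4 -0.5] w -0.3 j [-0.11  0.22 -0.26 -0.04 -1.03  0.42]
[[ 0.284 -0.957  0.066]
 [-0.959 -0.283  0.024]
 [-0.005 -0.07  -0.998]]
wheel_centre 0.98 [-66.779  48.365  58.009] [255.376 344.587]
window 0.78 [-86.61   20.869  78.427] [215.203 334.628]
window 0.45 [-96.038 -67.129  98.542] [ 94.171 329.808]
start_top 0.6 [-97.709 -64.768 102.805] [ 93.383 330.92 ]
```

View pics/w8.png

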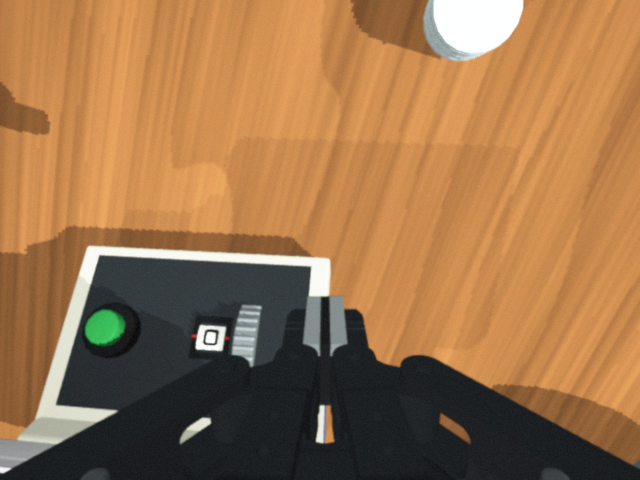

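Run:
```python
import cv2
a=cv2.imread('pics/w8.png')[295:375,180:280];a=cv2.rotate(a,cv2.ROTATE_180);cv2.imwrite('pics/w8c.png',cv2.resize(a,None,fx=6,fy=6,interpolation=cv2.INTER_CUBIC))
```

```text
(no output)
```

View pics/w8c.png

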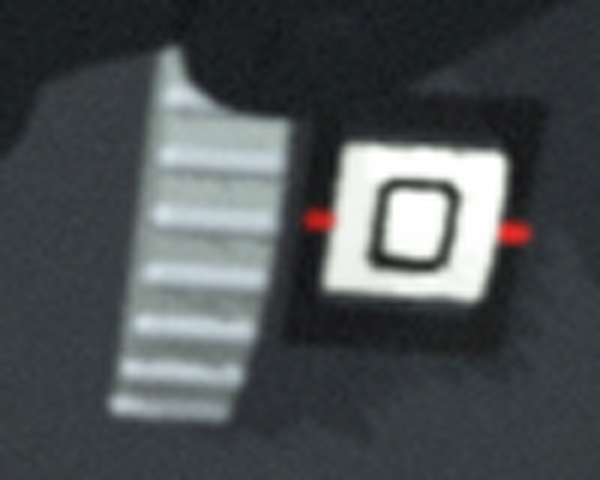

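Run:
```python
from h import *
go(loc2w((-120,48.3,115)),1.83-np.pi)
```

```text
shift tool mm [-60.2 -62.2 105.3] roll 1.6 t 12.6 pos [ 493.8 -205.7  215.4] loc [-182.6  116.   215.4] F [ 0.3 -0.1 -0.3] w 0.2 j [-0.11  0.22 -0.26 -0.04 -1.03  0.41]
```

Emit:
arm_command:
  commands: [0,-0.022,0.025,1.6,0,-0.022,0.025,0,-0.018,-0.018,0.025,0,-0.018,0,0.015,0,-0.018,0,0.01,0]

```text
clock: 13.1
position: [555.1, -134.1, 121.1]
ee_rot: [0.792, -0.61, 0.024, -0.032]
contact_force: [-0.3, -0.1, 0.6]
gripper_width: 0.1
```

Run:
```python
from h import *
im,ci=snap('wrist','w9.png')
go(loc2w((-112,48.3,105)),1.83-np.pi)
```

```text
shift tool mm [-14.6   9.8  13.7] roll 0.0 t 13.15 pos [ 553.3 -132.   119.3] loc [-126.6   39.6  119.3] F [-1.9  0.7 -1.3] w 0.1 j [ 0.04  0.37 -0.32 -0.03 -0.81  0.24]
```

View pics/w9.png

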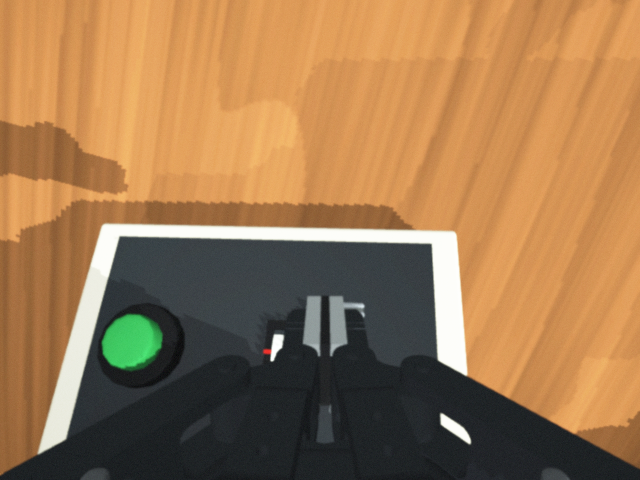

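Emit:
arm_command:
  commands: [0,0.005,0.005,0,-0.004,0.004,0.004,0,-0.004,0,0.003,0,-0.002,0,0.002,0,0,0,0,0]

```text
clock: 13.65
position: [544.2, -123.9, 104.6]
ee_rot: [0.793, -0.608, 0.024, -0.032]
contact_force: [-1.3, -0.8, -0.5]
gripper_width: 0.4
```

Run:
```python
from h import *
go(loc2w((-103,48.3,89)),1.83-np.pi); print(tool()[1].round(3))
```

```text
shift tool mm [-13.4   3.2  15.4] roll 0.1 t 13.65 pos [ 544.2 -123.9  104.6] loc [-116.5   46.3  104.6] F [-1.3 -0.8 -0.5] w 0.4 j [ 0.06  0.37 -0.37 -0.03 -0.76  0.22]
[[ 0.259 -0.963  0.076]
 [-0.966 -0.258  0.022]
 [-0.002 -0.079 -0.997]]
```

Emit:
arm_command:
  commands: [-0.002,0.002,0.006,0,-0.002,0.001,0.005,0,-0.002,0,0.004,0,-0.002,0,0,0,0,0,0,0]

```text
clock: 14.15
position: [540.6, -116.8, 88.7]
ee_rot: [0.792, -0.609, 0.024, -0.032]
contact_force: [-0.0, 0.5, 0.3]
gripper_width: 0.1
```

Emit:
arm_command:
  commands: [-0.002,0,0,0,-0.002,0,0,0,-0.002,0,0,0,-0.001,0,0,0,0,0,0,0]

```text
clock: 14.65
position: [539.1, -109.3, 89.2]
ee_rot: [0.792, -0.609, 0.025, -0.033]
contact_force: [1.5, -0.2, -0.1]
gripper_width: 0.0
```

Run:
```python
from h import *
go(loc2w((-103,48.3,89)),1.83-np.pi)
```

```text
shift tool mm [2.  0.9 0.2] roll 0.1 t 14.65 pos [ 539.1 -109.3   89.2] loc [-101.    47.5   89.2] F [ 1.5 -0.2 -0.1] w 0.0 j [ 0.09  0.38 -0.41 -0.02 -0.71  0.19]
```

Emit:
arm_command:
  commands: [-0.001,0,0.001,0,-0.001,0,0.001,0,-0.001,0,0.001,0,-0.001,0,0.001,0,0,0,0,0]

```text
clock: 15.15
position: [539.3, -108.3, 88.6]
ee_rot: [0.793, -0.608, 0.027, -0.031]
contact_force: [-0.0, -1.2, 0.7]
gripper_width: -0.2
```

Run:
```python
from h import *
go(loc2w((-103,48.3,89)),1.83-np.pi)
im,ci=snap('wrist','w10.png')
cv2.imwrite('pics/w10c.png',cv2.resize(cv2.cvtColor(im[230:380,220:420],cv2.COLOR_RGB2BGR),None,fx=3.5,fy=3.5))
```

```text
shift tool mm [ 2.9  1.2 -0.5] roll 0.2 t 15.15 pos [ 539.3 -108.3   88.6] loc [-100.1   47.    88.6] F [-0.  -1.2  0.7] w -0.2 j [ 0.09  0.38 -0.41 -0.01 -0.7   0.18]
```

View pics/w10c.png

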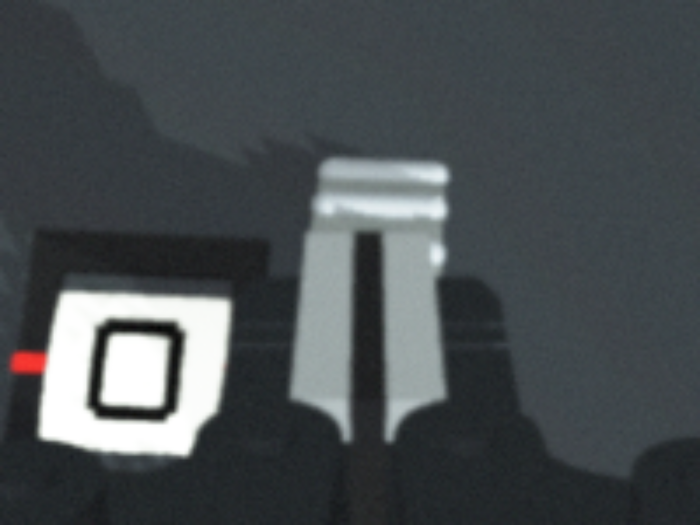

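Emit:
arm_command:
  commands: [-0.0015,0.001,0.002,0,0.002,0,0.004,0,0.0016,0,0.0042,0,0.0011,0,0.0043,0,0.0007,0,0.0044,0]

```text
clock: 15.7
position: [542.3, -118.2, 74.7]
ee_rot: [0.794, -0.606, 0.031, -0.029]
contact_force: [-1.8, -7.3, 6.4]
gripper_width: -0.1
```

```bash
cat > look.py <<'E'
from h import *
import sys
n=sys.argv[1]
go(loc2w((-103,48.3,89)),1.83-np.pi)
im,ci=snap('wrist',n+'.png')
cv2.imwrite('pics/'+n+'c.png',cv2.resize(cv2.cvtColor(im[230:380,200:420],cv2.COLOR_RGB2BGR),None,fx=3,fy=3))
E
python3 look.py w11
```

```text
shift tool mm [ -7.2   0.4 -14.5] roll 0.5 t 15.7 pos [ 542.3 -118.2   74.7] loc [-110.4   46.6   74.7] F [-1.8 -7.3  6.4] w -0.1 j [ 0.08  0.4  -0.42 -0.   -0.66  0.19]
```

View pics/w11c.png

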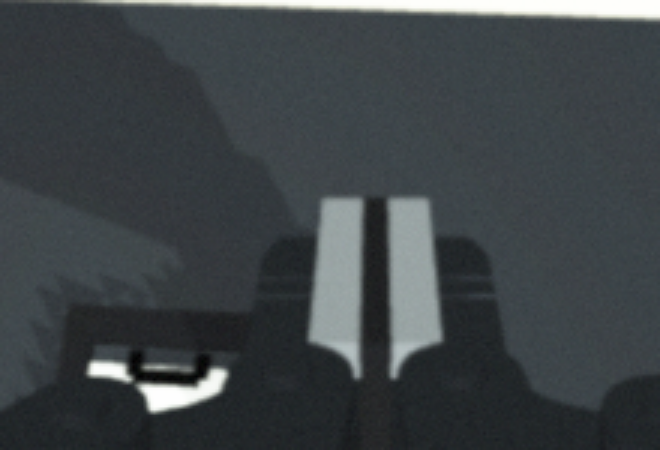

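Emit:
arm_command:
  commands: [-0.0002,0,0.0044,0,-0.0006,0,0.004,0,-0.001,0,0.002,0,0.006,0,0,0,0.006,0,-0.008,0]

```text
clock: 16.25
position: [544.8, -134.0, 72.9]
ee_rot: [0.795, -0.606, 0.033, -0.026]
contact_force: [-0.5, 0.0, -0.6]
gripper_width: -0.2
```

```bash
python3 look.py w12
```

```text
shift tool mm [-23.   -1.6 -16.6] roll 0.6 t 16.25 pos [ 544.8 -134.    72.9] loc [-126.4   48.3   72.9] F [-0.5  0.  -0.6] w -0.2 j [ 0.05  0.41 -0.41  0.   -0.66  0.22]
```

Back up to the start of the stroke, then look.

Emit:
arm_command:
  commands: [0,0,-0.01,0,0,0,-0.01,0,-0.008,0,-0.004,0,-0.008,0,0.002,0,-0.004,0,0,0]

```text
clock: 16.8
position: [539.6, -113.4, 99.7]
ee_rot: [0.794, -0.606, 0.035, -0.028]
contact_force: [0.2, -0.4, -0.1]
gripper_width: 0.3
```

```bash
python3 look.py w13
```

```text
shift tool mm [-2.3  1.2 10.6] roll 0.5 t 16.8 pos [ 539.6 -113.4   99.7] loc [-105.1   48.    99.7] F [ 0.2 -0.4 -0.1] w 0.3 j [ 0.09  0.36 -0.42  0.01 -0.71  0.17]
```

View pics/w13c.png

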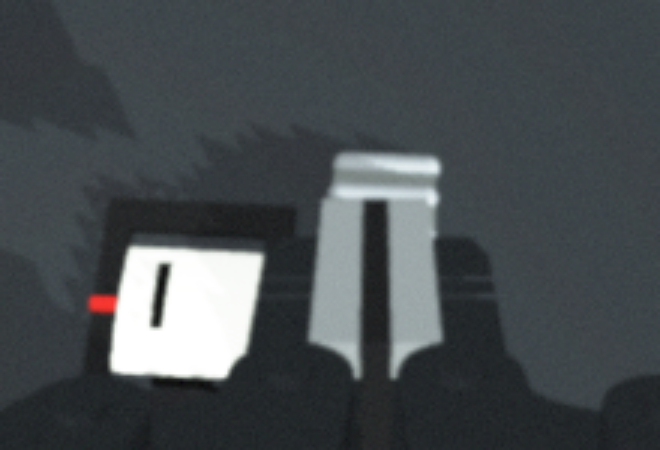

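Emit:
arm_command:
  commands: [-0.003,0,0.006,0,-0.002,0,0.005,0,-0.0015,0,0.002,0,0.002,0,0.004,0,0.0016,0,0.0042,0]

```text
clock: 17.35
position: [541.4, -114.6, 81.9]
ee_rot: [0.797, -0.603, 0.038, -0.024]
contact_force: [-1.9, -5.3, 6.2]
gripper_width: 0.0
```

```bash
python3 -c "
from h import *
go(loc2w((-103,48.3,89)),1.83-np.pi)"
```

```text
shift tool mm [-3.5  1.  -7.3] roll 1.0 t 17.35 pos [ 541.4 -114.6   81.9] loc [-106.7   46.7   81.9] F [-1.9 -5.3  6.2] w 0.0 j [ 0.09  0.38 -0.44  0.03 -0.66  0.16]
```

Emit:
arm_command:
  commands: [0.0011,0,0.0043,0,0.0007,0,0.0044,0,-0.0002,0,0.0044,0,-0.0006,0,0.004,0,-0.001,0,0.002,0]

```text
clock: 17.85
position: [543.6, -123.2, 63.7]
ee_rot: [0.797, -0.602, 0.041, -0.019]
contact_force: [1.0, -4.8, 1.6]
gripper_width: 0.1
```

Emit:
arm_command:
  commands: [0.009,0.001,0,0.5,0.006,0,-0.012,0.5,0,0,-0.012,0,-0.008,0,-0.008,0,-0.008,0,0,0]

```text
clock: 18.35
position: [538.4, -123.1, 93.7]
ee_rot: [0.791, -0.611, 0.038, -0.018]
contact_force: [0.1, -0.4, -0.2]
gripper_width: 0.1
```

```bash
python3 look.py w14; python3 -c "
from h import *
print(tool()[1].round(3))"
```

```text
shift tool mm [-11.4  -3.    4.5] roll -0.2 t 18.35 pos [ 538.4 -123.1   93.7] loc [-114.2   51.7   93.7] F [ 0.1 -0.4 -0.2] w 0.1 j [ 0.08  0.37 -0.43  0.04 -0.69  0.14]
[[ 0.251 -0.964  0.082]
 [-0.967 -0.254 -0.018]
 [ 0.038 -0.075 -0.996]]
```

View pics/w14c.png

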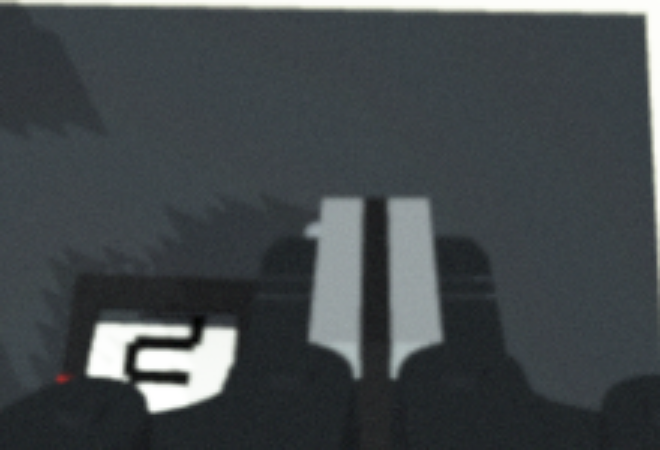

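Emit:
arm_command:
  commands: [-0.006,-0.002,0,0,-0.004,-0.001,0.003,0,-0.002,0,0.003,0,-0.0015,0,0.002,0,0.0015,0,0.004,0]

```text
clock: 18.9
position: [538.8, -111.9, 85.3]
ee_rot: [0.794, -0.607, 0.04, -0.014]
contact_force: [-2.3, -8.0, 8.2]
gripper_width: 0.2
```

```bash
python3 -c "
from h import *
go(loc2w((-103,48.3,89)),1.83-np.pi)"
```

```text
shift tool mm [-0.2 -0.4 -3.7] roll 0.4 t 18.9 pos [ 538.8 -111.9   85.3] loc [-103.4   48.5   85.3] F [-2.3 -8.   8.2] w 0.2 j [ 0.11  0.38 -0.45  0.06 -0.67  0.11]
```

Emit:
arm_command:
  commands: [0.0015,0,0.0041,0,0.0011,0,0.0042,0,0.0007,0,0.0044,0,-0.0001,0,0.0044,0,-0.0006,0,0.004,0]

```text
clock: 19.4
position: [541.6, -122.7, 68.3]
ee_rot: [0.795, -0.605, 0.044, -0.009]
contact_force: [-1.0, -10.4, 3.9]
gripper_width: -0.3
```

Emit:
arm_command:
  commands: [0.009,0,0,0,0.005,0,-0.012,0,0,0,-0.012,0,-0.007,0,-0.008,0,-0.008,0,0,0]

```text
clock: 19.9
position: [537.9, -120.9, 99.1]
ee_rot: [0.794, -0.606, 0.042, -0.008]
contact_force: [0.1, -0.1, -0.7]
gripper_width: 0.1
```

```bash
python3 look.py w15; python3 -c "
from h import *
print(tool()[1].round(3))"
```

```text
shift tool mm [-9.5 -2.8  9.8] roll 0.6 t 19.9 pos [ 537.9 -120.9   99.1] loc [-111.9   51.6   99.1] F [ 0.1 -0.1 -0.7] w 0.1 j [ 0.1   0.36 -0.44  0.07 -0.7   0.12]
[[ 0.263 -0.962  0.075]
 [-0.963 -0.266 -0.038]
 [ 0.056 -0.062 -0.996]]
```

View pics/w15c.png

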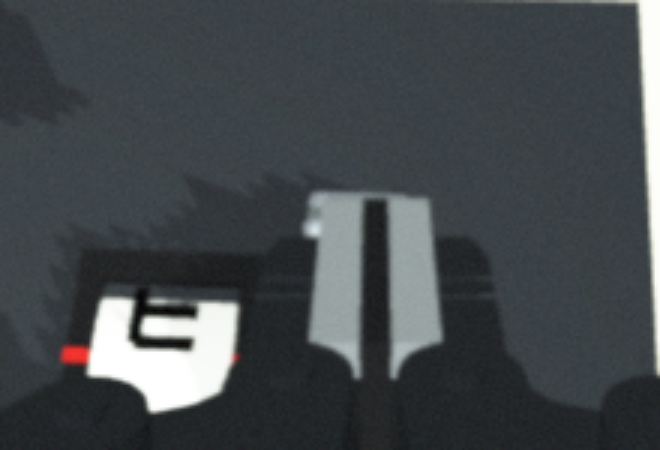

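Emit:
arm_command:
  commands: [-0.006,-0.002,0.004,0,-0.004,-0.001,0.004,0,-0.002,0,0.003,0,-0.0015,0,0.002,0,0.0015,0,0.004,0]

```text
clock: 20.45
position: [538.9, -111.1, 85.4]
ee_rot: [0.797, -0.602, 0.045, -0.003]
contact_force: [-1.2, -6.0, 5.7]
gripper_width: -0.0
```

```bash
python3 -c "
from h import *
go(loc2w((-103,48.3,89)),1.83-np.pi)"
```

```text
shift tool mm [ 0.6 -0.  -3.6] roll 1.2 t 20.45 pos [ 538.9 -111.1   85.4] loc [-102.7   48.1   85.4] F [-1.2 -6.   5.7] w -0.0 j [ 0.12  0.38 -0.46  0.09 -0.67  0.08]
```

Emit:
arm_command:
  commands: [0.0014,0,0.0041,0,0.0011,0,0.0042,0,0.0007,0,0.0044,0,-0.0001,0,0.0044,0,-0.0006,0,0.003,0]

```text
clock: 20.95
position: [542.4, -121.9, 69.2]
ee_rot: [0.798, -0.6, 0.048, 0.001]
contact_force: [-0.2, -8.9, 4.6]
gripper_width: -0.0
```

Emit:
arm_command:
  commands: [0.009,0,0,0,0.005,0,-0.012,0,0,-0.001,-0.012,0,-0.007,-0.001,-0.008,0,-0.008,0,0,0]

```text
clock: 21.45
position: [540.5, -119.0, 98.5]
ee_rot: [0.798, -0.601, 0.046, 0.003]
contact_force: [0.4, -0.1, -0.1]
gripper_width: 0.0
```

```bash
python3 look.py w16; python3 -c "
from h import *
print(tool()[1].round(3))"
```

```text
shift tool mm [-8.5 -0.   8.9] roll 1.3 t 21.45 pos [ 540.5 -119.    98.5] loc [-110.8   48.6   98.5] F [ 0.4 -0.1 -0.1] w 0.0 j [ 0.11  0.37 -0.44  0.1  -0.7   0.09]
[[ 0.274 -0.959  0.067]
 [-0.959 -0.278 -0.059]
 [ 0.076 -0.048 -0.996]]
```

View pics/w16c.png

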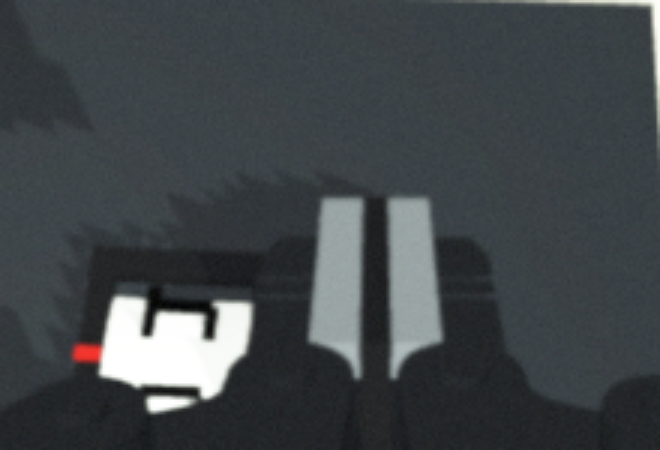

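Emit:
arm_command:
  commands: [0,0,0.007,0,-0.003,0,0.006,0,-0.003,0,0.002,0,-0.0018,0,0.0018,0,-0.0012,0,0.0014,0]

```text
clock: 22.0
position: [539.4, -115.1, 80.9]
ee_rot: [0.8, -0.598, 0.048, 0.008]
contact_force: [-0.4, -5.1, 7.8]
gripper_width: -0.1
```

```bash
python3 -c "
from h import *
go(loc2w((-103,48.3,89)),1.83-np.pi)"
```

```text
shift tool mm [-2.9 -0.8 -8.3] roll 1.7 t 22.0 pos [ 539.4 -115.1   80.9] loc [-106.7   48.6   80.9] F [-0.4 -5.1  7.8] w -0.1 j [ 0.13  0.39 -0.47  0.13 -0.66  0.06]
```

Emit:
arm_command:
  commands: [0.0009,0,0.0043,0,0.0006,0,0.0044,0,0.009,0,0,0,0.005,0,-0.012,0,-0.002,-0.001,-0.012,0]

```text
clock: 22.5
position: [541.4, -130.5, 95.7]
ee_rot: [0.8, -0.598, 0.046, 0.012]
contact_force: [0.3, 1.0, 0.6]
gripper_width: -0.1
```

```bash
python3 look.py w17
```

```text
shift tool mm [-19.5  -2.7   5.1] roll 1.7 t 22.5 pos [ 541.4 -130.5   95.7] loc [-122.1   50.6   95.7] F [0.3 1.  0.6] w -0.1 j [ 0.1   0.38 -0.44  0.12 -0.71  0.1 ]
```

View pics/w17c.png

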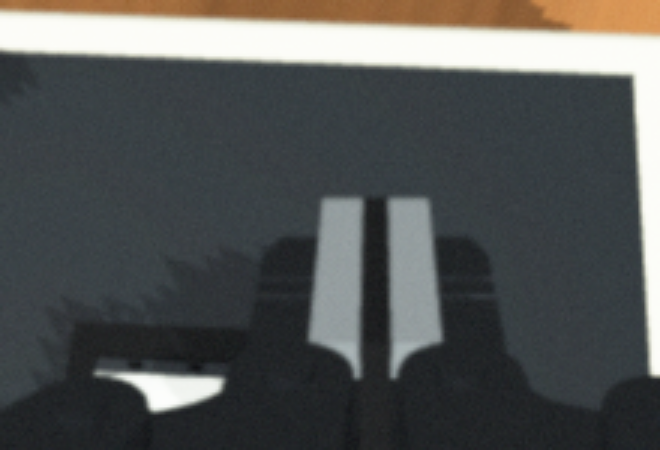

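Emit:
arm_command:
  commands: [0,0.01,-0.01,0,-0.004,0.01,-0.01,0,-0.005,0.005,-0.003,0,0,0,0,0,0,0,0,0]

```text
clock: 23.05
position: [511.1, -125.4, 120.7]
ee_rot: [0.801, -0.597, 0.048, 0.01]
contact_force: [0.5, -0.4, 0.2]
gripper_width: 0.3
```

```bash
python3 look.py w18; python3 -c "
from h import *
im=cv2.imread('pics/w18.png'); cv2.imwrite('pics/w18r.png',cv2.resize(cv2.rotate(im[250:400,100:330],cv2.ROTATE_180),None,fx=3,fy=3,interpolation=cv2.INTER_CUBIC))"
```

```text
shift tool mm [ -8.3 -29.2  32.3] roll 1.8 t 23.05 pos [ 511.1 -125.4  120.7] loc [-109.4   78.6  120.7] F [ 0.5 -0.4  0.2] w 0.3 j [ 0.11  0.3  -0.49  0.12 -0.74  0.09]
```

View pics/w18r.png

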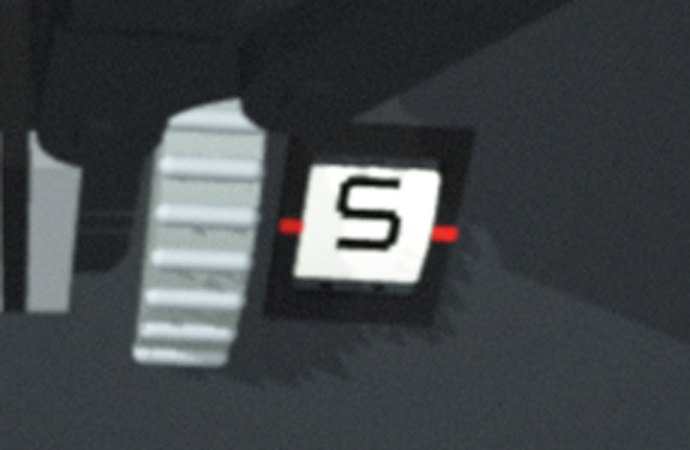

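The window shows an upright 5 at about row 213, slightly above the mark line at row 230. That is roughly 0.07 rad short, so a small nudge will centre it.

Emit:
arm_command:
  commands: [0.006,-0.012,0,0,0.002,-0.012,0.004,0,0,-0.005,0.01,0,0,0,0.012,0,0,0,0.007,0]

```text
clock: 23.6
position: [545.5, -126.5, 86.5]
ee_rot: [0.801, -0.597, 0.047, 0.01]
contact_force: [-0.3, -0.0, -0.2]
gripper_width: 0.0
```

```bash
python3 -c "
from h import *
go(loc2w((-107,48.3,81)),1.83-np.pi)"
```

```text
shift tool mm [-12.8   2.4   4.3] roll 1.8 t 23.6 pos [ 545.5 -126.5   86.5] loc [-119.3   45.7   86.5] F [-0.3 -0.  -0.2] w 0.0 j [ 0.1   0.39 -0.45  0.13 -0.68  0.09]
```

Emit:
arm_command:
  commands: [-0.004,0.001,0.001,0,-0.004,0.001,0.001,0,-0.003,0,0.001,0,0,0,0,0,0,0,0,0]

```text
clock: 24.1
position: [539.2, -116.2, 80.5]
ee_rot: [0.801, -0.597, 0.046, 0.012]
contact_force: [-0.3, 0.6, -0.9]
gripper_width: 0.3
```

```bash
python3 -c "
from h import *
go(loc2w((-107,48.3,81)),1.83-np.pi)"
```

```text
shift tool mm [-0.7 -0.9 -0.6] roll 1.8 t 24.1 pos [ 539.2 -116.2   80.5] loc [-107.7   49.1   80.5] F [-0.3  0.6 -0.9] w 0.3 j [ 0.12  0.39 -0.47  0.13 -0.66  0.06]
```

Emit:
arm_command:
  commands: [-0.0014,0,0.001,0,0.0004,0,0.0034,0,0.009,0,0,0,0.004,0,-0.012,0,0,0.008,-0.012,0]

```text
clock: 24.6
position: [534.3, -130.6, 102.8]
ee_rot: [0.801, -0.597, 0.046, 0.013]
contact_force: [-0.2, 0.1, 0.8]
gripper_width: -0.3
```

Emit:
arm_command:
  commands: [0,0.01,-0.01,0,-0.006,0.01,-0.01,0,-0.007,0.005,-0.003,0,0,0,0,0,0,0,0,0]

```text
clock: 25.1
position: [501.6, -123.4, 127.1]
ee_rot: [0.8, -0.597, 0.047, 0.011]
contact_force: [0.2, 0.4, -0.7]
gripper_width: -0.2
```

```bash
python3 look.py w19; python3 -c "
from h import *
im=cv2.imread('pics/w19.png'); cv2.imwrite('pics/w19r.png',cv2.resize(cv2.rotate(im[250:400,100:330],cv2.ROTATE_180),None,fx=3,fy=3,interpolation=cv2.INTER_CUBIC))
print(tool()[1].round(3))"
```

```text
shift tool mm [ -4.3 -37.5  39.4] roll 1.8 t 25.1 pos [ 501.6 -123.4  127.1] loc [-105.1   87.3  127.1] F [ 0.2  0.4 -0.7] w -0.2 j [ 0.12  0.27 -0.5   0.12 -0.75  0.08]
[[ 0.282 -0.957  0.063]
 [-0.955 -0.286 -0.074]
 [ 0.089 -0.039 -0.995]]
```

View pics/w19r.png

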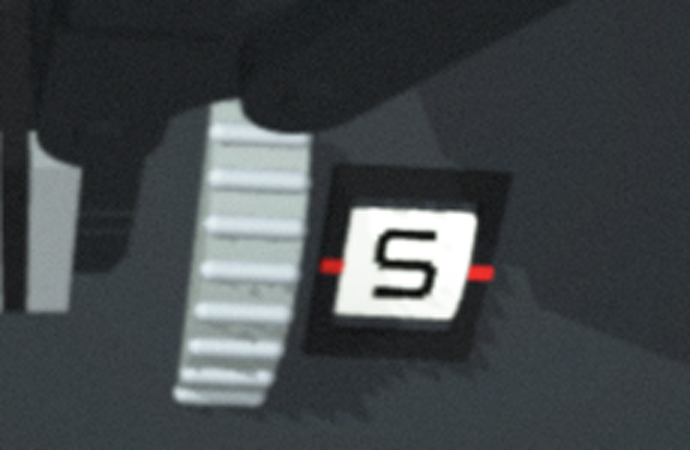

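```bash
python3 -c "
from h import *
go(loc2w((-122,-61.5,125)),1.83-np.pi)"
```

```text
shift tool mm [  20.7 -148.1    9.6] roll 1.8 t 25.15 pos [ 501.6 -123.5  126.9] loc [-105.1   87.4  126.9] F [-0.1 -0.3  0.9] w 0.3 j [ 0.12  0.27 -0.5   0.12 -0.75  0.08]
```

Emit:
arm_command:
  commands: [0.012,-0.02,0,0,0.008,-0.035,0,0,0,-0.04,0.002,0,0,-0.035,0.003,0,0,-0.018,0.003,0]

```text
clock: 25.65
position: [652.2, -101.1, 123.7]
ee_rot: [0.8, -0.598, 0.045, 0.012]
contact_force: [-0.8, 0.0, 0.3]
gripper_width: -0.1
```

Run:
```python
from h import *
im,ci=snap('wrist','w20.png')
go(loc2w((-122,-61.5,105)),1.83-np.pi)
for r in arm.place_of('wrist','start_top')[:2]: print(r['confidence'],w2loc(w(ci,r['centre'])))
```

```text
shift tool mm [-1.7  4.9 17.6] roll 1.8 t 25.7 pos [ 653.9 -100.6  122.8] loc [-122.1  -65.8  122.8] F [ 4.2 -0.2 -0.1] w 0.4 j [ 0.13  0.5  -0.13  0.1  -0.89  0.1 ]
```

View pics/w20.png

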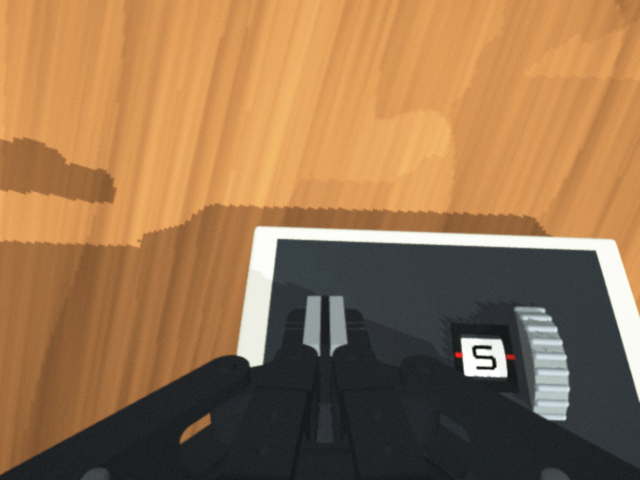

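Emit:
arm_command:
  commands: [0,0.003,0.01,0,-0.001,0.002,0.01,0,-0.002,0,0.006,0,-0.002,0,0.002,0,0,0,0,0]

```text
clock: 26.25
position: [642.1, -100.8, 89.3]
ee_rot: [0.8, -0.599, 0.042, 0.015]
contact_force: [0.3, 0.2, 0.1]
gripper_width: -0.3
```

Run:
```python
from h import *
im,ci=snap('wrist','w21.png')
go(loc2w((-112,-61.5,90)),1.83-np.pi)
cv2.imwrite('pics/w21c.png',cv2.resize(cv2.cvtColor(im[220:400,220:540],cv2.COLOR_RGB2BGR),None,fx=2.4,fy=2.4))
```

```text
shift tool mm [-7.  -7.3 -0.8] roll 1.6 t 26.3 pos [ 642.3 -100.8   89.6] loc [-119.3  -54.4   89.6] F [ 0.1 -0.6 -0.3] w 0.2 j [ 0.13  0.52 -0.19  0.11 -0.82  0.08]
```

View pics/w21c.png

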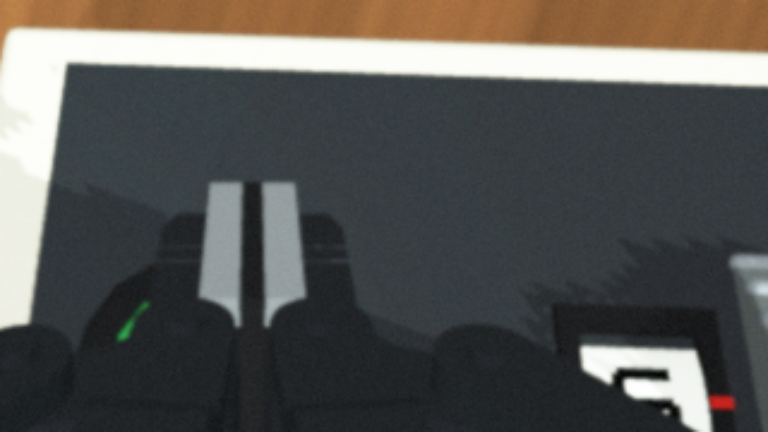

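Emit:
arm_command:
  commands: [0,-0.004,0,0,0,-0.003,0,0,-0.002,0,0,0,-0.002,0,0,0,0,0,0,0]

```text
clock: 26.8
position: [649.6, -94.4, 91.5]
ee_rot: [0.8, -0.598, 0.044, 0.013]
contact_force: [0.7, -0.2, 0.3]
gripper_width: 0.2
```

Run:
```python
from h import *
go(loc2w((-112,-61.5,90)),1.83-np.pi)
```

```text
shift tool mm [-3.1  1.6  1.2] roll 1.6 t 26.8 pos [649.6 -94.4  91.5] loc [-115.   -63.2   91.5] F [ 0.7 -0.2  0.3] w 0.2 j [ 0.14  0.53 -0.18  0.11 -0.82  0.08]
```

Emit:
arm_command:
  commands: [-0.0014,0,0.0014,0,-0.0014,0,0.0014,0,-0.0014,0,0.0014,0,-0.0014,0,0.0014,0,-0.0014,0,0.0014,0]

```text
clock: 27.3
position: [648.5, -89.3, 85.6]
ee_rot: [0.8, -0.598, 0.045, 0.014]
contact_force: [-0.2, -3.6, 3.0]
gripper_width: 0.0
```

Run:
```python
from h import *
go(loc2w((-112,-61.5,90)),1.83-np.pi)
```

```text
shift tool mm [ 2.6  1.9 -4.3] roll 1.7 t 27.3 pos [648.5 -89.3  85.6] loc [-109.7  -63.4   85.6] F [-0.2 -3.6  3. ] w 0.0 j [ 0.15  0.53 -0.19  0.12 -0.81  0.06]
```

Emit:
arm_command:
  commands: [-0.002,0,0.002,0,-0.002,0,0.002,0,-0.002,0,0.002,0,-0.002,0,0.002,0,-0.002,0,0.002,0]

```text
clock: 27.8
position: [648.5, -88.9, 85.3]
ee_rot: [0.8, -0.597, 0.052, 0.017]
contact_force: [-2.8, -6.6, 10.4]
gripper_width: -0.0
```

Run:
```python
from h import *
go(loc2w((-112,-61.5,90)),1.83-np.pi)
```

```text
shift tool mm [ 3.1  2.  -4.5] roll 1.8 t 27.8 pos [648.5 -88.9  85.3] loc [-109.4  -63.5   85.3] F [-2.8 -6.6 10.4] w -0.0 j [ 0.15  0.53 -0.21  0.14 -0.79  0.04]
```

Run:
```python
from h import *
im,ci=snap('scene','s22.png')
a=cv2.cvtColor(im,cv2.COLOR_RGB2BGR)[220:320,240:350];cv2.imwrite('pics/s22c.png',cv2.resize(a,None,fx=5,fy=5,interpolation=cv2.INTER_CUBIC))
im,ci=snap('wrist','w22.png')
a=cv2.cvtColor(im,cv2.COLOR_RGB2BGR)[260:440,200:480];cv2.imwrite('pics/w22c.png',cv2.resize(a,None,fx=2.5,fy=2.5,interpolation=cv2.INTER_CUBIC))
```

```text
(no output)
```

View pics/s22c.png

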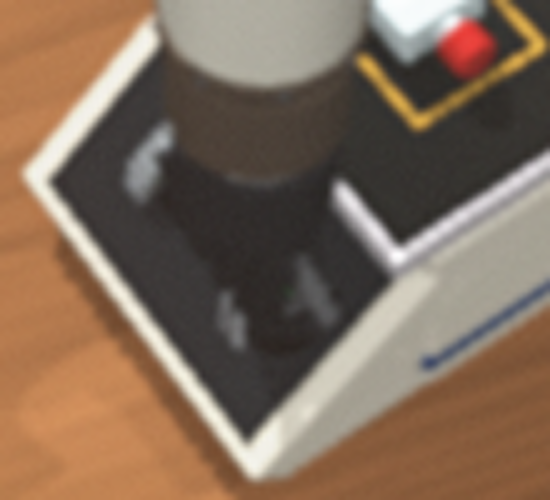

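View pics/w22c.png

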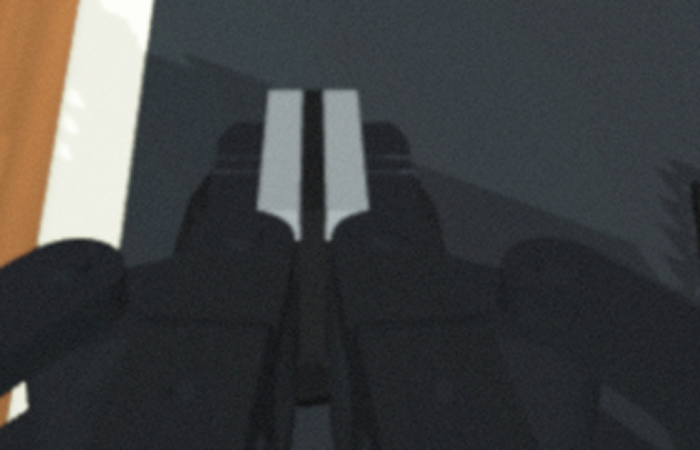

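Emit:
arm_command:
  commands: [0.0012,0,-0.0012,0,0.0012,0,-0.0012,0,0,0,0,0,0,0,0,0,0,0,0,0]

```text
clock: 28.4
position: [649.1, -91.4, 88.2]
ee_rot: [0.8, -0.597, 0.052, 0.017]
contact_force: [-0.7, -2.2, 2.4]
gripper_width: -0.1
```

Emit:
arm_command:
  commands: [0.0008,0,-0.0008,0,0.0008,0,-0.0008,0,0,0,0,0,0,0,0,0,0,0,0,0]

```text
clock: 28.9
position: [649.3, -92.0, 89.1]
ee_rot: [0.8, -0.597, 0.051, 0.017]
contact_force: [-0.0, -1.1, 1.6]
gripper_width: 0.0
```

Emit:
arm_command:
  commands: [0.0008,0,-0.0008,0,0.0008,0,-0.0008,0,0,0,0,0,0,0,0,0,0,0,0,0]

```text
clock: 29.4
position: [649.4, -92.9, 90.2]
ee_rot: [0.8, -0.597, 0.051, 0.017]
contact_force: [-0.0, -1.6, -0.1]
gripper_width: 0.1
```

The force fell like a spring over about 6 mm of travel, from 12.6 N at the bottom to about 0 N. So the button was fully in. Retreating.

Emit:
arm_command:
  commands: [0.006,0,-0.005,0,0.01,0,-0.02,0,0.01,0,-0.03,0,0.01,0.02,-0.03,0,0.01,0.03,-0.03,0]

```text
clock: 29.9
position: [606.5, -141.4, 205.2]
ee_rot: [0.801, -0.596, 0.046, 0.021]
contact_force: [0.7, 0.7, 0.7]
gripper_width: -0.2
```

Emit:
arm_command:
  commands: [0,0.045,-0.01,0,0,0.045,-0.01,0,0,0.045,0,0,0,0.02,0,0,0,0,0,0]

```text
clock: 30.4
position: [451.8, -188.1, 229.2]
ee_rot: [0.8, -0.597, 0.051, 0.016]
contact_force: [0.9, 0.2, 0.3]
gripper_width: 0.1
```

Run:
```python
from h import *
np.set_printoptions(precision=1,suppress=True)
go(loc2w((-112,-61.5,90)),1.83-np.pi)
im,ci=snap('wrist','w23.png')
im,ci=snap('top','t23.png')
a=cv2.cvtColor(im,cv2.COLOR_RGB2BGR)[170:320,170:390];cv2.imwrite('pics/t23c.png',cv2.resize(a,None,fx=3.5,fy=3.5,interpolation=cv2.INTER_CUBIC))
for t in ['flask_red','flask_blue','jar','dishes']:
  for r in arm.place_of('top',t)[:3]: p=w(ci,r['centre']);print(t,r['confidence'],p,w2loc(p))
```

```text
shift tool mm [ -50.8 -209.7  142.2] roll 1.8 t 30.4 pos [ 451.8 -188.1  229.2] loc [-154.8  152.   229.2] F [0.9 0.2 0.3] w 0.1 j [-0.   0.1 -0.4  0.1 -1.   0.2]
flask_red 0.85 [550.9  31.8 192.3] [ 32.3  -0.1 192.3]
flask_red 0.8 [747.4 314.1  -1. ] [ 254.9 -262.4   -1. ]
flask_blue 0.97 [429.6 317.2  -0.9] [339.3  44.   -0.9]
jar 0.79 [ 631.3 -383.2   -0.6] [-389.3   28.5   -0.6]
dishes 0.78 [ 442.9 -372.4   -3.1] [-330.6  207.9   -3.1]
```

View pics/w23.png

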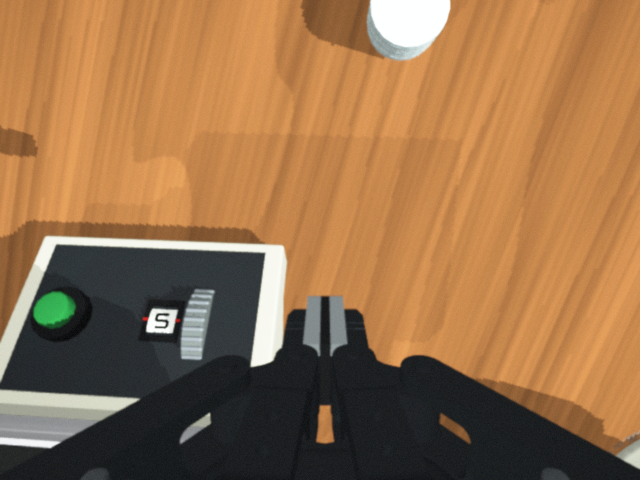

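View pics/t23c.png

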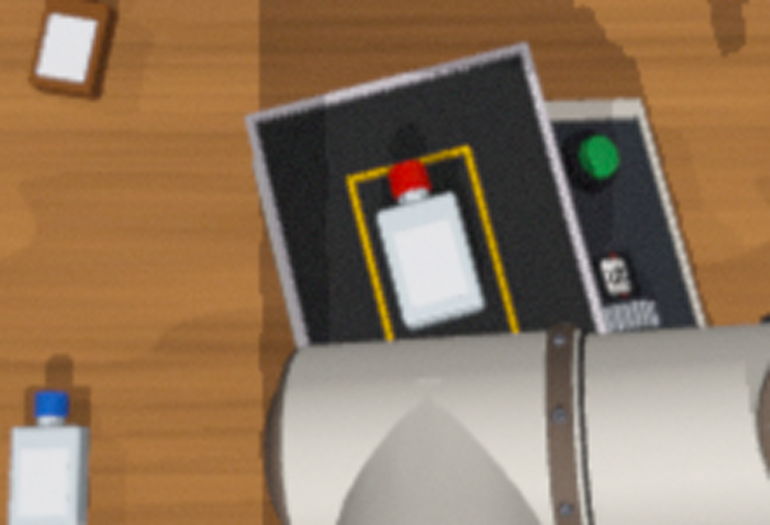

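The wrist view shows the 5 centred at (161,321) between its marks, and the green button is out at (55,310). In the top view the flask lies in its outline, 2 mm from the platform's centre. The blue flask, jar and dishes have not moved.

```bash
python3 -c "
from bench import arm
print(arm.job_done())"
```

```text
the job is handed in; nothing more can be done
None
```

All three steps are done and I handed the job in at about 30.5 s of the 58 s allowed; the hand-in reports no verdict.

- **Flask:** The red-capped flask lies in the yellow outline. Its last measured origin is about 2 mm from the platform's centre and 2 mm above its top. It is parallel to the shaker's y as seen in the wrist and top pictures. I let it go at about 3 N of contact with the platform.
- **Thumbwheel:** Five rolling strokes and a small nudge took it from 0 to 5. In the last close view the digit was about 0.03 rad from centred, and it looked centred in the final picture.
- **Start button:** I pressed it until it bottomed at 12.6 N. On backing off, the force fell away over roughly 6 mm of travel, so I take it as fully in. I could not see the button during the press because the fingers hid it. In the final pictures it is out again.
- **Things left alone:** The blue-capped flask, the jar and the stack of dishes are where they were, within about 4 mm of measurement scatter. The arm touched nothing at the end.

**Disagreement:** Commanded shifts and measured poses differed by a few millimetres at times. The tool also drifted to about 0.1 rad off vertical during the wheel strokes, because leaning cannot be commanded. It had no visible effect on the result.

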